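Set the charging hub's slide switches with the offset pick

TASK

Lift the orange setting pick out of its blue holder by the steel shaft that sticks out, lay it down whole on the grey desk mat and let go, then take it again by its orange handle. Holding it by the handle, use its tip to slide the hub's switches fully home: red and yellow ON (towards the green stripe), blue and white OFF (towards the black stripe). Finally lay the pick back whole on the grey desk mat, handle underside down; do not drop it, do not touch the switches with the fingers, and leave the phone, mouse and spray bottle where they are.

Things in the scene. Friction and masses are not known exactly. Their poses are not given: they have to be found in the camera images.
- hub: fixed grey charging hub, box 90 (x) x 140 (y) x 40 mm tall; origin: centre of underside. x axis points away from the robot (within 0.3 rad) to the green stripe on the far edge of its top (ON side); black stripe on the near edge (OFF side). On top, four switches side by side along y, 28 mm apart, colours in random order.
- red_base: fixed dark plate of the red switch on the hub's top, 60 (x) x 24 (y) x 3 mm; origin at the centre of its underside (hub top, 40 mm above the desk); x axis = hub's x axis, pointing to the ON side. The slot is centred on it; the red cap stands on it, its underside 3.5 mm and its top 13.5 mm above the plate's origin.
- yellow_base: fixed dark plate of the yellow switch on the hub's top, 60 (x) x 24 (y) x 3 mm; origin at the centre of its underside (hub top, 40 mm above the desk); x axis = hub's x axis, pointing to the ON side. The slot is centred on it; the yellow cap stands on it, its underside 3.5 mm and its top 13.5 mm above the plate's origin.
- blue_base: fixed dark plate of the blue switch on the hub's top, 60 (x) x 24 (y) x 3 mm; origin at the centre of its underside (hub top, 40 mm above the desk); x axis = hub's x axis, pointing to the ON side. The slot is centred on it; the blue cap stands on it, its underside 3.5 mm and its top 13.5 mm above the plate's origin.
- white_base: fixed dark plate of the white switch on the hub's top, 60 (x) x 24 (y) x 3 mm; origin at the centre of its underside (hub top, 40 mm above the desk); x axis = hub's x axis, pointing to the ON side. The slot is centred on it; the white cap stands on it, its underside 3.5 mm and its top 13.5 mm above the plate's origin.
- red (a joint): red switch cap: 10 mm along its slide, 12 wide, 10 tall, sliding 18 mm along x of red_base. 0 = fully OFF (black stripe, -x), 0.018 = fully ON (green stripe, +x); cap centre at (value - 0.009) along x. No spring or click: it stays where left, moves with about 1.5 N, hard stops at both ends; may start part-way.
- yellow (a joint): yellow switch cap: 10 mm along its slide, 12 wide, 10 tall, sliding 18 mm along x of yellow_base. 0 = fully OFF (black stripe, -x), 0.018 = fully ON (green stripe, +x); cap centre at (value - 0.009) along x. No spring or click: it stays where left, moves with about 1.5 N, hard stops at both ends; may start part-way.
- blue (a joint): blue switch cap: 10 mm along its slide, 12 wide, 10 tall, sliding 18 mm along x of blue_base. 0 = fully OFF (black stripe, -x), 0.018 = fully ON (green stripe, +x); cap centre at (value - 0.009) along x. No spring or click: it stays where left, moves with about 1.5 N, hard stops at both ends; may start part-way.
- white (a joint): white switch cap: 10 mm along its slide, 12 wide, 10 tall, sliding 18 mm along x of white_base. 0 = fully OFF (black stripe, -x), 0.018 = fully ON (green stripe, +x); cap centre at (value - 0.009) along x. No spring or click: it stays where left, moves with about 1.5 N, hard stops at both ends; may start part-way.
- red_cap (a point): centre of the top face of the red switch cap; moves with the cap
- yellow_cap (a point): centre of the top face of the yellow switch cap; moves with the cap
- blue_cap (a point): centre of the top face of the blue switch cap; moves with the cap
- white_cap (a point): centre of the top face of the white switch cap; moves with the cap
- pick: loose pick, about 60 g, x to its steel end, z up: orange handle 90 (x) x 18 x 24 mm tall, origin at centre of its underside; steel shaft 7 wide, 8 tall, centre line 20 mm above the underside, from x = 45 to 123 mm; at its end a 6 x 6 mm tip at x = 120 points down, ending 1 mm above the underside's level. Stands steadily on the handle's underside on a flat surface.
- pick_tip (a point): centre of the lower end of the pick's tip, at (120, 0, 1) mm in the pick's frame
- pick_tail (a point): bottom edge of the handle's rear end, at (-45, 0, 0) mm in the pick's frame
- holder: fixed blue block 110 (x) x 60 x 38 mm tall, origin: centre of underside. Groove along x, 24 mm wide, open on top and at the +x end (away from the robot), floor 8 mm above the desk, hides the pick's handle (no room for fingers); the shaft sticks out about 70 mm past the +x end, centre line 28 mm above the desk. The pick lifts straight out.
- mat: grey desk mat, fixed, 230 (x) x 140 (y) x 3 mm thick; origin at the centre of its underside. The holder and the mat lie on opposite sides of the hub, either way round.
- phone: black phone lying flat, 75 x 155 x 9 mm, origin at the centre of its underside; bystander
- mouse: black computer mouse, 100 x 60 x 33 mm, origin at the centre of its underside; bystander
- spray: white spray bottle standing, 40 mm diameter, 130 mm tall, origin at the centre of its underside; bystander
There are look-alikes about, which are no part of the job. There is more than one size of the pick; the one meant has the size given above.

How it is judged (in metres and radians):
On the way, in this order (a step that is already met when the one before it is completed fails the run):
1. the pick is laid whole on the grey desk mat, handle underside down, and let go (x of pick_tip in the frame of mat between -0.115 and 0.115 m and y of pick_tip in the frame of mat between -0.07 and 0.07 m and x of pick_tail in the frame of mat between -0.115 and 0.115 m and y of pick_tail in the frame of mat between -0.07 and 0.07 m and z of pick in the frame of mat below 0.007 m and angle between pick's own z axis and vertical below 0.12 rad and linear speed of pick below 0.02 m/s and contact force between the fingers and pick below 0.1 N), for 0.2 s.
2. the pick is lifted off the mat, held by its handle (contact force between the fingers and pick above 1 N and x of the grasp point in the frame of pick between -0.055 and 0.047 m and z of pick in the frame of mat above 0.02 m), for 0.1 s.
3. red and yellow are fully ON, blue and white fully OFF, while the pick is held by its handle (contact force between the fingers and pick above 1 N and x of the grasp point in the frame of pick between -0.055 and 0.047 m and value of joint each of red, yellow above 0.0145 m and value of joint each of blue, white below 0.0035 m), for 0.2 s.
At the end, for the whole second after the job is handed in: red and yellow switches at least 14.5 mm along their 18 mm travel (ON), blue and white at most 3.5 mm (OFF); the pick lies at rest and released on the grey desk mat, tip and tail both within the mat's outline, handle underside on the mat (upright within 0.12 rad) (all of step 1 and value of joint each of red, yellow above 0.0145 m and value of joint each of blue, white below 0.0035 m); the robot touches nothing.
It fails at once if the fingers push on a switch (contact force between the fingers and red_base above 0.5 N or contact force between the fingers and yellow_base above 0.5 N or contact force between the fingers and blue_base above 0.5 N or contact force between the fingers and white_base above 0.5 N).
It fails at once if the pick is dropped (loose more than about 40 mm above the desk) (height (world z) of pick above 0.045 m and contact force between the fingers and pick below 0.05 N).
It fails at once if a bystander is moved more than 15 mm (distance of any of phone, mouse, spray from where it was at the start of the episode above 0.015 m).
It fails at once if the spray bottle is tipped (angle between spray's own z axis and vertical above 0.3 rad).
It also fails if it takes over 72 s, if anything falls off the work surface, if the arm or the gripper's body presses on something with over 40 N, if the wrist force passes 120 N, or if a joint passes its speed limit or range.

ROBOT

A 6-joint arm with a two-finger parallel gripper is mounted at the origin on the work surface. World frame = base frame: x ahead of the robot, y to its left, z up, the work surface at z = 0. Lengths are in mm, angles in rad, forces in N, time in s.
With the tool pointing down it reaches from about 275 to 1000 mm from the base axis. Payload 8.4 kg.
Tool frame: the origin (TCP) lies at the very end of the fingers, on their centre line; the grasp point (between the pads) lies r.hold_point_z behind it (r.hold_point_z is the distance from the TCP to the grasp point, in mm); x points along the fingers, z is the direction in which the jaws open and shut, and the axes are right-handed (so a half turn about x gives the same grasp; the last joint's range is limited). The gripper opens to 85 mm and grips with 20 to 120 N. Pads are 22 mm wide; open, the fingers measure 114 mm over their backs; the gripper's body (76 mm by 85 mm) begins 54 mm behind the grasp point. The pads swing forward as they close: fully open they stand 13 mm farther back than shut.
Start: joints at [1.133, 0.353, 1.633, -0, 1.155, -0.002], TCP at [263.834, 566.586, 231.281] pointing down, gripper open.
Joint ranges: [-2.63, 2.63], [-0.92, 2.1], [0.06, 2.66], [-1.3, 4.44], [0, 2.69], [-3.02, 3.02]. Speed limits (rad/s): [2.22, 2.22, 2.79, 3.14, 3.14, 3.14].

INTERFACE

Orientations are given as [roll, pitch, yaw] about the fixed x, y, z axes, in that order (R = Rz(yaw) Ry(pitch) Rx(roll)).
In Python, from rig import r gives the robot as it stands.
- The arm moves only by the tool jog_arm, never from a script. Its argument "series" is a list of rows, each a list of 7 numbers: the turn, a rotation vector about the tool's x, y, z in degrees, then the shift along the tool's x, y, z in cm, then the opening, from 0 (shut) to 1 (fully open). In form: [[wx, wy, wz, tx, ty, tz, fingers], ...]. A call has 1 to 20 rows; each row shifts and turns the commanded pose from where the row before left it, along the tool's axes as they then stand; what a row does not reach is not made up. A row lasts 1/10 s, in which the tool goes at most 50 mm and 8.59 degrees, less where a joint would pass 70% of its speed; a pose out of reach is approached as far as the arm can. A call with a gripper value outside its range is refused whole. The fingers move at their own pace and stop on an object; "force" is the grip in N (left out, the last holds). Time passes only in rows, so rows that do not move let the fingers close. It gives the time, the measured TCP pose, the force and the opening at its end, in the units of the state.
- r.sense(): the state, without advancing time (a new reading comes with each control period).
- r.grab_frame(name): name is "scene" or "top"; returns (picture, depth): 384x512x3 uint8, red, green, blue; 384x512 float32, mm along the optical axis (not along the pixel's ray), 0 where there is no reading.
- r.get_calibration(name): a dict with "mtx" (3x3 intrinsics, pixels), "dist" ([k1, k2, p1, p2, k3] as OpenCV has them; the pictures are not rectified), "position" and "rotation" of the camera in the world. Camera axes: x right, y down, z forward; pixel columns grow to the right and rows downward; lengths in mm; the calibration is good to about 2 mm. A picture is of the moment at which its call begins. get_calibration takes no time and is no camera call.
- r.sign_off(): hands the job in, once; it reports no verdict.
The state is a dict: "clock": time; "qpos": joint angles; "qvel": joint speeds; "joint_efforts": joint torques, N m; "eef_pos": TCP position; "tcp_rot": TCP orientation; "contact_force": force on the tool from outside, world axes, zero at the start; "wrist_torque": the same for the moment, N m; "opening": opening from 0.0 (shut) to 1.0 (fully open).
Only numpy, scipy, OpenCV 4.12 (cv2) and the standard library are available. Lean on these libraries where they do the work, as an engineer would, in place of code of your own. Each camera call takes 0.05 s, during which the arm holds its last target.

## Working session

There is one attempt and no reset: what is moved stays moved. The work goes in short steps, Python scripts to look and compute and a tool call to move; the robot and the scene stay as the last step left them, time stands still between calls to the robot, and variables do not carry over. Pictures are saved under pics/ and viewed, and the job is handed in when it is done.

Besides the shell and the picture viewer there is one more tool, called after "Emit:" by a JSON object that holds its "api" and its "payload", one argument or row to a line. jog_arm: Moves the arm, as the interface text tells. Its arguments: {"type":"object","properties":{"series":{"type":"array"},"force":{"type":"number"}},"required":["series"]}

```bash
ls; mkdir -p pics
python3 - <<'E'
from rig import r
import cv2,numpy as np
for n in("scene","top"):
    p,d=r.grab_frame(n); np.savez(f"pics/{n}0.npz",p=p,d=d)
    cv2.imwrite(f"pics/{n}0.png",cv2.resize(p[:,:,::-1],(800,600),interpolation=cv2.INTER_CUBIC))
    c=r.get_calibration(n); print(n,c)
print(r.sense(), r.hold_point_z)
E
```

```text
pics
scene {'mtx': array([[401.86541092,   0.        , 252.10918698],
       [  0.        , 401.86541092, 191.07092137],
       [  0.        ,   0.        ,   1.        ]]), 'dist': array([-0.09147889,  0.        ,  0.        ,  0.        ,  0.        ]), 'position': array([1141.72790858,  781.6232448 ,  745.58876424]), 'rotation': array([-2.17993462,  0.0062259 ,  2.47348887])}
top {'mtx': array([[383.63149065,   0.        , 258.82066479],
       [  0.        , 383.63149065, 194.13986678],
       [  0.        ,   0.        ,   1.        ]]), 'dist': array([-0.0158526,  0.       ,  0.       ,  0.       ,  0.       ]), 'position': array([ 488.24404119,   21.8939379 , 1040.49282108]), 'rotation': array([-3.06338042e+00, -5.44562314e-04, -1.55053293e+00])}
{'clock': 0.1, 'qpos': array([ 1.13263489e+00,  3.53555792e-01,  1.63403729e+00, -1.68907953e-06,
        1.15520941e+00, -2.41373180e-03]), 'qvel': array([-3.95986197e-04, -2.24757701e-03, -2.18154309e-03,  4.52417787e-05,
       -2.76651727e-03, -1.29100683e-03]), 'joint_efforts': array([-3.48996446e-04, -6.06360912e+01, -3.42817891e+01,  2.63415998e-06,
        3.92327594e-03, -2.04024667e-05]), 'eef_pos': array([263.6370619 , 566.21631173, 230.66079981]), 'tcp_rot': array([ 3.14045552,  1.56958649, -2.00768048]), 'contact_force': array([-0.53847785,  0.52578954,  0.64330938]), 'wrist_torque': array([-0.00426756, -0.06558036,  0.00405501]), 'opening': 0.9986731809037617} 18.700000000000003
```

View pics/scene0.png

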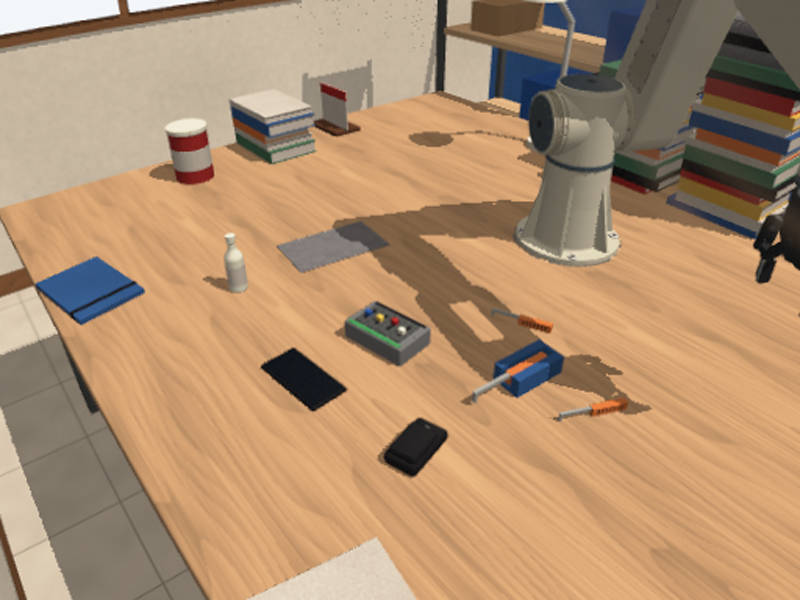

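View pics/top0.png

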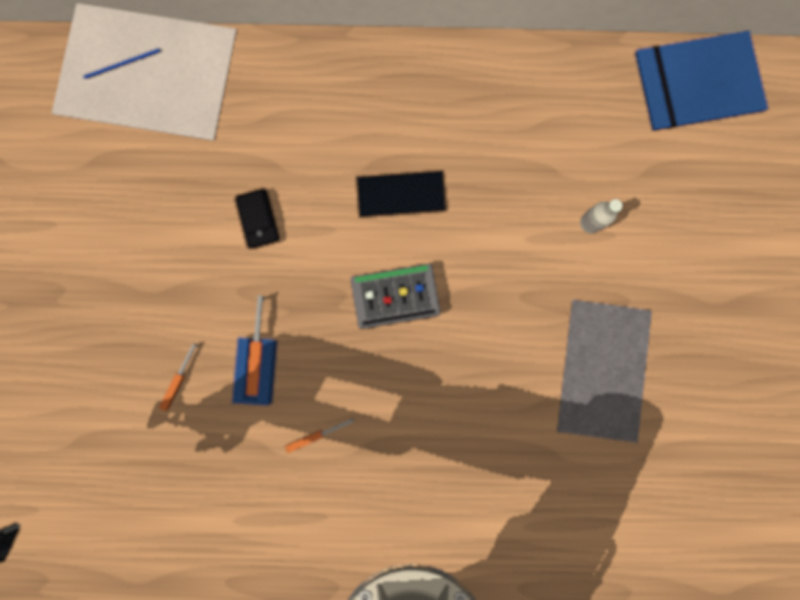

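The pick in the holder is at (257,345) in the top picture. The look-alikes are at (180,375) and (318,437): they are smaller and lie on bare desk. I'll confirm that with measurements and crops.

```bash
cat > h.py <<'E'
import numpy as np,cv2
from rig import r
from scipy.spatial.transform import Rotation as Rn
def cam(n):
    c=r.get_calibration(n); return c,Rn.from_euler('xyz',c['rotation']).as_matrix()
def rays(n,uv):
    c,R=cam(n); u=cv2.undistortPoints(np.array(uv,float).reshape(-1,1,2),c['mtx'],c['dist'])[:,0]
    return c['position'],np.c_[u,np.ones(len(u))]@R.T
def atz(n,uv,z):
    p,d=rays(n,uv); return p+d*((z-p[2])/d[:,2])[:,None]
def proj(n,X):
    c,R=cam(n); x=(np.array(X,float)-c['position'])@R
    return cv2.projectPoints(x.reshape(-1,1,3),np.zeros(3),np.zeros(3),c['mtx'],c['dist'])[0][:,0]
def cloud(n,d):
    h,w=d.shape; vv,uu=np.mgrid[:h,:w]; p,dd=rays(n,np.c_[uu.ravel(),vv.ravel()])
    X=p+dd*d.ravel()[:,None]; X[d.ravel()==0]=np.nan
    return X.reshape(h,w,3)
E
python3 - <<'E'
from h import *
f=np.load('pics/top0.npz');p,d=f['p'],f['d'];X=cloud('top',d)
hsv=cv2.cvtColor(p,cv2.COLOR_RGB2HSV)
def blobs(name,m,mn=6):
    m=m.astype(np.uint8);n,l,s,c=cv2.connectedComponentsWithStats(m)
    for i in range(1,n):
        if s[i,4]>=mn:
            Q=X[l==i];Q=Q[~np.isnan(Q[:,0])];ps=np.argwhere(l==i)[:,::-1].astype(np.float32)
            print(name,'px',c[i].round(1),s[i,4],'rect',np.round(cv2.minAreaRect(ps)[1],1),round(cv2.minAreaRect(ps)[2],1),'xyz',np.median(Q,0).round(0) if len(Q) else None)
H,S,V=[hsv[...,i].astype(int) for i in range(3)]
blobs('orange',(H<14)&(S>190)&(V>90),40)
blobs('blue',(H>100)&(H<125)&(S>120)&(V>50),8)
blobs('green',(H>50)&(H<90)&(S>90),20)
hub=np.zeros(H.shape,bool);hub[165:215,220:285]=1
blobs('red',hub&((H<6)|(H>174))&(S>150),3)
blobs('yellow',hub&(H>18)&(H<35)&(S>120)&(V>120),3)
blobs('white',hub&(S<40)&(V>150),3)
g=(S<40)&(V>50)&(V<130);g[:, :350]=0
blobs('grey',g,800)
for nm,(x0,y0,x1,y1) in dict(hub=(215,160,290,216),hold=(95,180,235,300)).items():
    k=int(min(800/(x1-x0),600/(y1-y0)))
    cv2.imwrite(f'pics/c_{nm}.png',cv2.resize(p[y0:y1,x0:x1,::-1],None,fx=k,fy=k,interpolation=cv2.INTER_CUBIC))
    print(nm,k)
E
```

```text
blue px [455.3  49.9] 2962 rect [50.6 60.6] 79.8 xyz [ 983. -516.   15.]
blue px [418.3  56.4] 591 rect [50.7 11.7] 77.3 xyz [ 962. -412.   14.]
blue px [94.5 34.2] 12 rect [ 0.8 11.7] 69.4 xyz [1008.  491.   12.]
blue px [82.5 38.5] 10 rect [0.6 9.5] 71.6 xyz [996. 525.  11.]
blue px [71.5 42.5] 10 rect [0.6 9.5] 71.6 xyz [983. 554.  12.]
blue px [268. 184.] 21 rect [4. 4.] 90.0 xyz [593.  -0.  53.]
blue px [163.  238.5] 547 rect [23.1 39.9] 5.0 xyz [445. 260.  38.]
green px [250.3 174.7] 127 rect [ 2.8 44.9] 80.1 xyz [617.  47.  41.]
red px [247.8 191.6] 19 rect [4. 4.] 90.0 xyz [572.  51.  53.]
yellow px [257.7 186. ] 24 rect [4. 5.] 90.0 xyz [587.  26.  54.]
white px [236.  188.2] 21 rect [4. 4.] 90.0 xyz [580.  82.  53.]
grey px [386.5 237.1] 4155 rect [50.3 84.1] 6.6 xyz [ 460. -324.    3.]
hub 10
hold 5
```

View pics/c_hub.png

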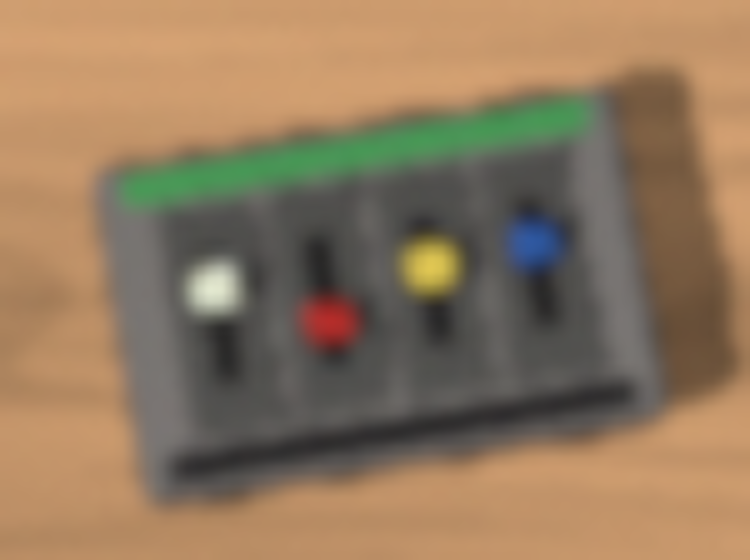

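View pics/c_hold.png

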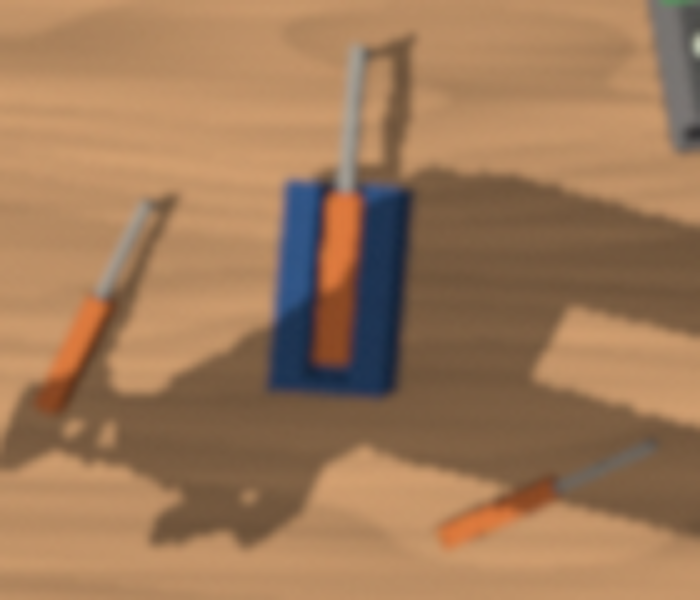

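Crop check: only the pick at crop (340,280) lies in the blue holder, and it's the largest. The other two are smaller and on bare desk. The hub's caps from left to right are white, red, yellow and blue.

Run:
```python
from h import *
f=np.load('pics/top0.npz');p,d=f['p'],f['d'];X=cloud('top',d)
P=lambda x,y,k,x0,y0:[(x+.5)/k-.5+x0,(y+.5)/k-.5+y0]
a=atz('top',[P(343,195,5,95,180),P(331,367,5,95,180),P(357,47,5,95,180)],32)
print('pick front,rear,end',a.round(1)); v=a[0]-a[1];print('len',np.linalg.norm(v),'yaw',np.degrees(np.arctan2(v[1],v[0])), np.degrees(np.arctan2(*(a[2]-a[0])[1::-1])), np.linalg.norm(a[2]-a[0]))
for q in ([(110,297),(50,412),(148,205)],[(557,485),(445,540),(652,443)]):
    b=atz('top',[P(x,y,5,95,180) for x,y in q],20);print('decoy len',np.linalg.norm(b[0]-b[1]),np.linalg.norm(b[2]-b[0]))
# holder fit: blue mask at z=38
b=atz('top',[P(x,y,5,95,180) for x,y in [(287,181),(412,188),(393,396),(268,390)]],38);print('holder',b.round(1))
# mat
hsv=cv2.cvtColor(p,cv2.COLOR_RGB2HSV);H,S,V=[hsv[...,i].astype(int) for i in range(3)]
g=((S<40)&(V>50)&(V<130));g[:,:350]=0
n,l,s,c=cv2.connectedComponentsWithStats(g.astype(np.uint8));i=1+np.argmax(s[1:,4])
def rect(mask,z):
    ps=np.argwhere(mask)[:,::-1]; W=atz('top',ps,z)[:,:2].astype(np.float32); return cv2.minAreaRect(W)
print('mat',rect(l==i,3))
# hub top from depth
m=(X[...,2]>30)&(X[...,2]<48)&(X[...,0]>500)&(X[...,0]<680)&(abs(X[...,1]-45)<110)
print('hub',m.sum(),rect(m,40), np.nanmedian(X[...,2][m]))
c=[P(*q,10,215,160) for q in [(113,178),(600,97),(655,408),(155,498)]]
hc=atz('top',c,40);print(hc.round(1)); print('c',hc.mean(0))
caps=atz('top',[P(*q,10,215,160) for q in [(215,288),(330,320),(430,265),(533,243)]],53.5);print(caps.round(1))
# plates corners & slots
for n_ in('phone','mouse','spray'): pass
Z=X[...,2]
```

```text
pick front,rear,end [[497.8 272.7  32. ]
 [408.1 275.5  32. ]
 [575.9 268.4  32. ]]
len 89.71169414909619 yaw -1.780664897076151 -3.1650431907310628 78.27609301094938
decoy len 67.52288768513232 52.220544395223875
decoy len 65.0913891794906 54.36711506790279
holder [[504.4 300.8  38. ]
 [502.1 235.3  38. ]
 [394.4 241.2  38. ]
 [396.  306.2  38. ]]
mat ((461.44891357421875, -323.701416015625), (135.24319458007812, 224.2889862060547), 83.35012817382812)
hub 1741 ((579.2913208007812, 40.613800048828125), (89.92630767822266, 139.28334045410156), 10.89714241027832) 41.66375032173289
[[609.1 110.4  40. ]
 [633.1 -17.1  40. ]
 [551.5 -32.8  40. ]
 [525.3  97.2  40. ]]
c [579.7676874  39.3968531  40.       ]
[[5.794e+02 8.210e+01 5.350e+01]
 [5.717e+02 5.220e+01 5.350e+01]
 [5.865e+02 2.660e+01 5.350e+01]
 [5.928e+02 1.000e-01 5.350e+01]]
```

Run:
```python
from h import *
f=np.load('pics/scene0.npz');p,d=f['p'],f['d']
x0,y0,x1,y1=210,180,290,240
k=10
cv2.imwrite('pics/s_hub.png',cv2.resize(p[y0:y1,x0:x1,::-1],None,fx=k,fy=k,interpolation=cv2.INTER_CUBIC))
x0,y0,x1,y1=290,190,420,280
cv2.imwrite('pics/s_hold.png',cv2.resize(p[y0:y1,x0:x1,::-1],None,fx=6,fy=6,interpolation=cv2.INTER_CUBIC))
```

```text
(no output)
```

View pics/s_hub.png

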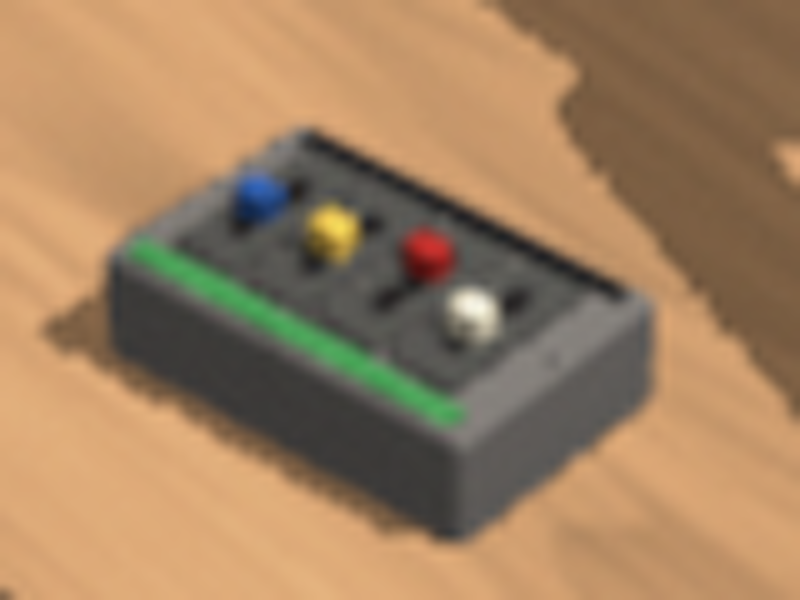

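View pics/s_hold.png

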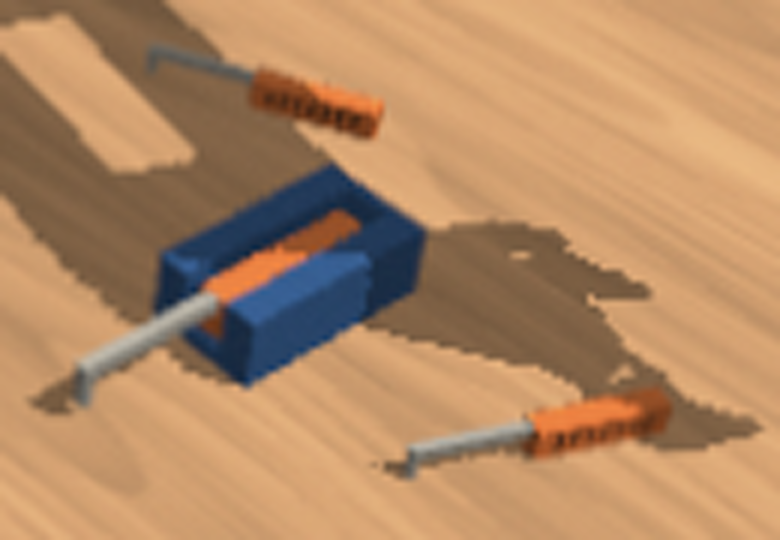

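```bash
cat >> h.py <<'E'
def pose():
    s=r.sense(); return s,np.array(s['eef_pos']),Rn.from_euler('xyz',s['tcp_rot'])
def goal_R(yaw):  # tool x down, tool z horizontal at angle yaw+90 or yaw-90 ; pick the nearer
    s,p,R=pose(); best=None
    for sg in(1,-1):
        z=sg*np.array([-np.sin(yaw),np.cos(yaw),0]);x=np.array([0,0,-1.]);y=np.cross(z,x)
        G=Rn.from_matrix(np.c_[x,y,z]); rv=np.degrees((R.inv()*G).as_rotvec())
        if best is None or np.linalg.norm(rv)<np.linalg.norm(best[1]): best=(G,rv)
    return best
def go(target,yaw_deg):
    s,p,R=pose();G,rv=goal_R(np.radians(yaw_deg))
    print('clock',s['clock'],'tcp',p.round(1),'open',round(s['opening'],3),'F',s['contact_force'].round(1),'q',s['qpos'].round(2))
    print('turn',rv.round(2),'then shift cm',(G.inv().apply(np.array(target)-p)/10).round(3), 'tool axes (rows x,y,z)',G.as_matrix().T.round(3).tolist())
E
python3 - <<'E'
from h import *
go([525,270.5,120],-2.4)
s,p,R=pose();print(R.as_matrix().round(3))
E
```

```text
clock 0.1 tcp [263.6 566.2 230.7] open 0.999 F [-0.5  0.5  0.6] q [ 1.13  0.35  1.63 -0.    1.16 -0.  ]
turn [-2.257e+01 -7.000e-02 -1.000e-02] then shift cm [ 11.066 -27.352 -28.451] tool axes (rows x,y,z) [[0.0, 0.0, -1.0], [-0.999, 0.042, 0.0], [0.042, 0.999, 0.0]]
[[-0.001 -0.907  0.422]
 [-0.001  0.422  0.907]
 [-1.     0.    -0.001]]
```

Emit:
{"api": "jog_arm", "payload": {
  "series": [
    [-7.52,0,0,0,0,0,1],
    [-7.52,0,0,0,0,0,1],
    [-7.52,0,0,0,0,0,1],
    [0,0,0,0,-2.735,-2.845,1],
    [0,0,0,0,-2.735,-2.845,1],
    [0,0,0,0,-2.735,-2.845,1],
    [0,0,0,0,-2.735,-2.845,1],
    [0,0,0,0,-2.735,-2.845,1],
    [0,0,0,0.5,-2.735,-2.845,1],
    [0,0,0,2,-2.735,-2.845,1],
    [0,0,0,2.5,-2.735,-2.845,1],
    [0,0,0,3,-2.735,-2.845,1],
    [0,0,0,3,-2.735,-2.845,1],
    [0,0,0,0,0,0,1],
    [0,0,0,0,0,0,1]
  ],
  "force": 80
}}

```text
clock: 1.6
eef_pos: [524.9, 269.9, 120.3]
tcp_rot: [1.982, 1.569, -2.774]
contact_force: [0.7, 1.1, 0.7]
opening: 0.999
```

Run:
```python
from h import *
go([525,270.5,14],-2.4)
p,d=r.grab_frame('top')
x0,y0,x1,y1=95,150,235,270
cv2.imwrite('pics/a1.png',cv2.resize(p[y0:y1,x0:x1,::-1],None,fx=5,fy=5,interpolation=cv2.INTER_CUBIC))
p,d=r.grab_frame('scene')
cv2.imwrite('pics/a2.png',cv2.resize(p[130:290,260:460,::-1],None,fx=4,fy=4,interpolation=cv2.INTER_CUBIC)[:600,:800])
```

```text
clock 1.6 tcp [524.9 269.9 120.3] open 0.999 F [0.7 1.1 0.7] q [ 0.47  0.43  1.8   0.    0.92 -1.05]
turn [-0.13 -0.05 -0.12] then shift cm [ 1.063e+01 -8.000e-03  6.000e-02] tool axes (rows x,y,z) [[0.0, 0.0, -1.0], [-0.999, 0.042, 0.0], [0.042, 0.999, 0.0]]
```

View pics/a2.png

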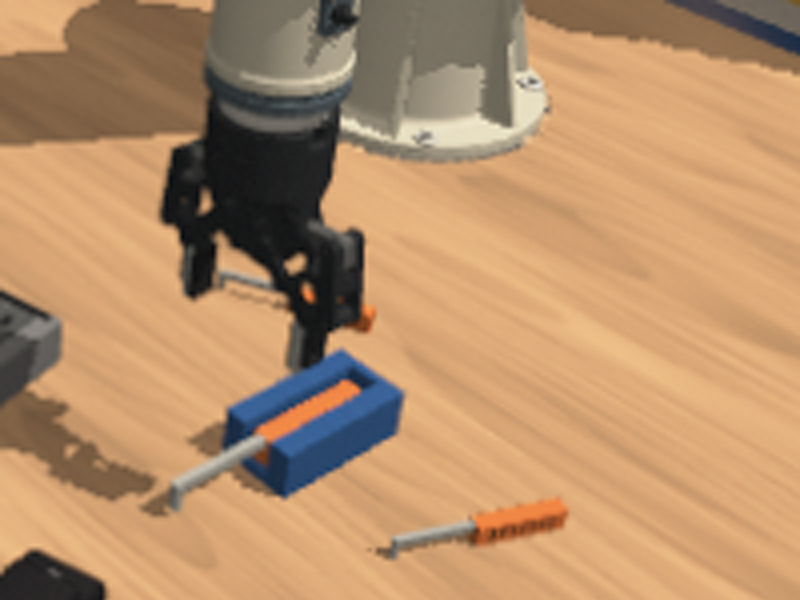

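Gripper is open above the shaft, pads beyond the holder's +x end. Going down and gripping.

Emit:
{"api": "jog_arm", "payload": {
  "series": [
    [0,0,0,2.5,0,0,1],
    [0,0,0,2.5,0,0.03,1],
    [0,0,0,2.5,0,0.03,1],
    [0,0,0,2,0,0,1],
    [0,0,0,1.1,0,0,1],
    [0,0,0,0,0,0,1],
    [0,0,0,0,0,0,0],
    [0,0,0,0,0,0,0],
    [0,0,0,0,0,0,0],
    [0,0,0,0,0,0,0],
    [0,0,0,0,0,0,0],
    [0,0,0,0,0,0,0],
    [0,0,0,0,0,0,0],
    [0,0,0,0,0,0,0]
  ],
  "force": 80
}}

```text
clock: 3.1
eef_pos: [525.4, 271.5, 15.5]
tcp_rot: [-1.22, 1.57, 0.309]
contact_force: [0.8, -1.6, 4.2]
opening: 0.054
```

Emit:
{"api": "jog_arm", "payload": {
  "series": [
    [0,0,0,-0.5,0,0,0],
    [0,0,0,-1,0,0,0],
    [0,0,0,-1.5,0,0,0],
    [0,0,0,-2,0,0,0],
    [0,0,0,-2,0,0,0],
    [0,0,0,-2,0,0,0],
    [0,0,0,0,0,0,0]
  ]
}}

```text
clock: 3.8
eef_pos: [527.0, 272.4, 109.0]
tcp_rot: [-1.049, 1.565, 0.48]
contact_force: [-0.2, 0.1, -1.3]
opening: 0.054
```

Run:
```python
from h import *
go([460,-323,110],-6.6)
p,d=r.grab_frame('scene')
cv2.imwrite('pics/b2.png',cv2.resize(p[130:290,260:460,::-1],None,fx=4,fy=4,interpolation=cv2.INTER_CUBIC)[:600,:800])
```

```text
clock 3.8 tcp [527.  272.4 109. ] open 0.054 F [-0.2  0.1 -1.3] q [ 0.47  0.44  1.81  0.    0.89 -1.05]
turn [4.19 0.17 0.27] then shift cm [ -0.097  -0.186 -59.917] tool axes (rows x,y,z) [[0.0, 0.0, -1.0], [-0.993, 0.115, 0.0], [0.115, 0.993, 0.0]]
```

View pics/b2.png

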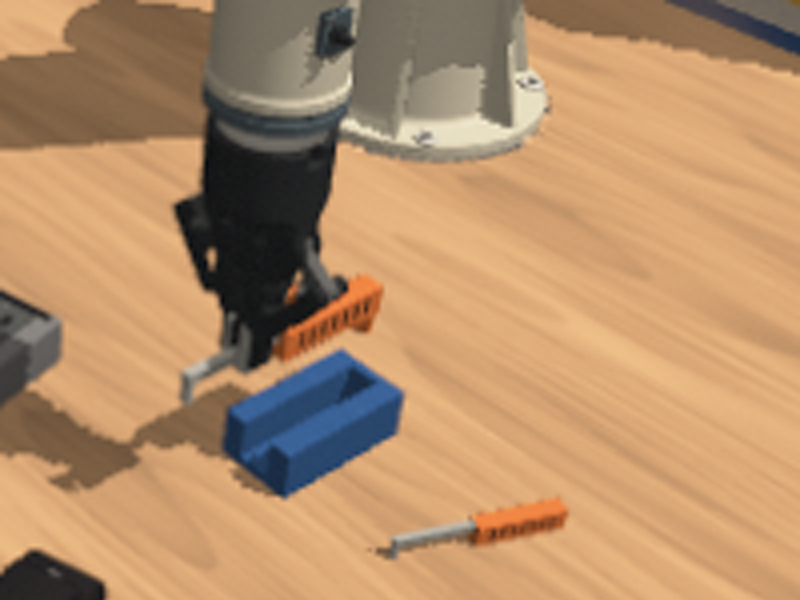

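Run:
```python
from h import *
go([494,-327.5,60],-6.6)
f=np.load('pics/top0.npz');X=cloud('top',f['d'])
for n,(a,b,c,e) in dict(spray=(130,155,365,400),phone=(105,145,220,295),mouse=(115,165,145,185)).items():
    Q=X[a:b,c:e].reshape(-1,3);Q=Q[Q[:,2]>6];print(n,np.nanmin(Q,0).round(),np.nanmax(Q,0).round())
```

```text
clock 3.85 tcp [526.2 272.  107.4] open 0.058 F [ 0.3 -0.4 -0.9] q [ 0.47  0.44  1.81  0.    0.89 -1.05]
turn [4.19 0.11 0.18] then shift cm [  4.736  -3.693 -59.924] tool axes (rows x,y,z) [[0.0, 0.0, -1.0], [-0.993, 0.115, 0.0], [0.115, 0.993, 0.0]]
spray [ 698. -317.    6.] [ 734. -279.  134.]
phone [717. -43.   6.] [816. 123.  17.]
mouse [658. 244.   6.] [782. 337.  39.]
```

Emit:
{"api": "jog_arm", "payload": {
  "series": [
    [4.2,0,0,0,0,0,0],
    [0,0,0,0,-0.2,-1.5,0],
    [0,0,0,0,-0.2,-2.5,0],
    [0,0,0,0,-0.2,-3.5,0],
    [0,0,0,0,-0.2,-3.5,0],
    [0,0,0,0,-0.2,-3.5,0],
    [0,0,0,0,-0.2,-3.5,0],
    [0,0,0,0,-0.2,-3.5,0],
    [0,0,0,0,-0.2,-3.5,0],
    [0,0,0,0,-0.2,-3.5,0],
    [0,0,0,0,-0.2,-3.5,0],
    [0,0,0,0,-0.2,-3.5,0],
    [0,0,0,0,-0.2,-3.5,0],
    [0,0,0,0,-0.2,-3.5,0],
    [0,0,0,0,-0.2,-3.5,0],
    [0,0,0,0,-0.2,-3.5,0],
    [0,0,0,0,-0.2,-3.5,0],
    [0,0,0,0,-0.2,-3.5,0],
    [0,0,0,0,-0.2,-2.4,0],
    [0,0,0,0,0,-1,0]
  ]
}}

```text
clock: 5.85
eef_pos: [490.8, -330.0, 104.6]
tcp_rot: [1.679, 1.57, 3.134]
contact_force: [0.2, 0.5, 0.4]
opening: 0.06
```

Emit:
{"api": "jog_arm", "payload": {
  "series": [
    [0,0,0,1.5,0,0,0],
    [0,0,0,2,0,0,0],
    [0,0,0,1.2,0,0,0],
    [0,0,0,0,0,0,0],
    [0,0,0,0,0,0,0]
  ]
}}

```text
clock: 6.35
eef_pos: [491.8, -326.9, 57.9]
tcp_rot: [1.049, 1.57, 2.505]
contact_force: [-0.4, -0.3, -1.1]
opening: 0.057
```

Run:
```python
from h import *
go([494,-327.5,11],-6.6)
p,d=r.grab_frame('scene')
cv2.imwrite('pics/d2.png',cv2.resize(p[110:230,150:310,::-1],None,fx=5,fy=5,interpolation=cv2.INTER_CUBIC)[:600,:800])
p,d=r.grab_frame('top')
cv2.imwrite('pics/d1.png',cv2.resize(p[170:310,320:460,::-1],None,fx=4,fy=4,interpolation=cv2.INTER_CUBIC)[:600,:800])
```

```text
clock 6.35 tcp [ 491.8 -326.9   57.9] open 0.057 F [-0.4 -0.3 -1.1] q [-0.59  0.51  1.83  0.    0.8  -2.05]
turn [ 0.05  0.03 -0.06] then shift cm [ 4.688 -0.221 -0.038] tool axes (rows x,y,z) [[0.0, 0.0, -1.0], [-0.993, 0.115, 0.0], [0.115, 0.993, 0.0]]
```

View pics/d2.png

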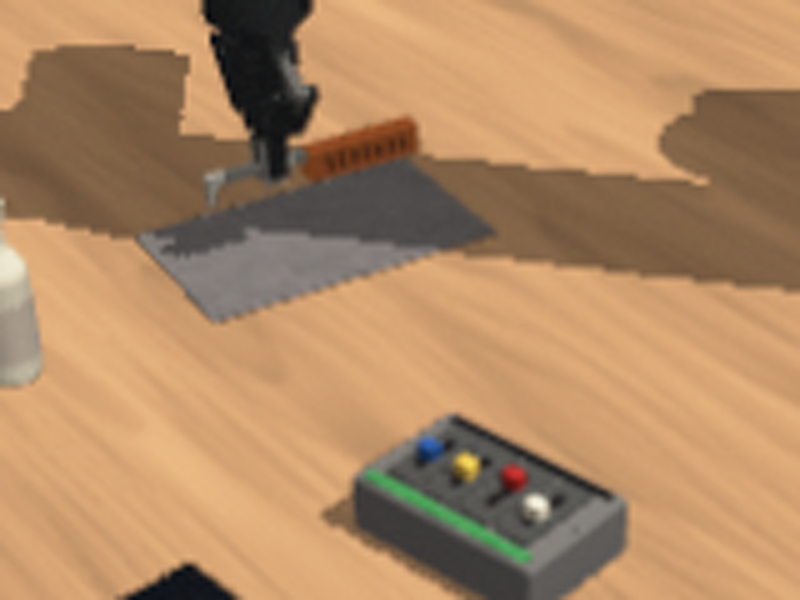

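View pics/d1.png

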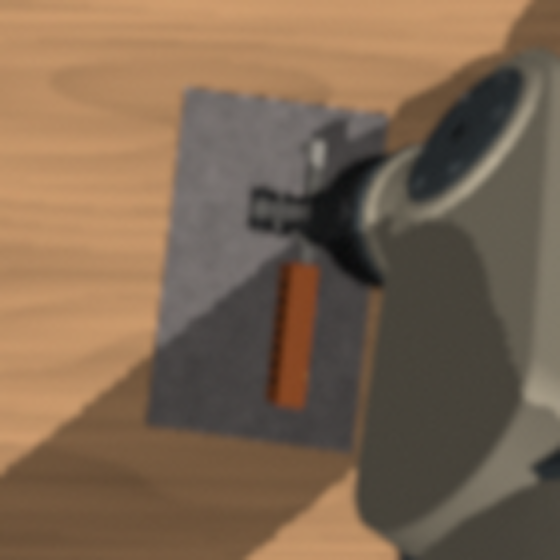

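The pick hangs level above the mat, with its handle at crop (295,335) and its tip at (318,150), both inside the mat's outline. Lowering it.

Emit:
{"api": "jog_arm", "payload": {
  "series": [
    [0,0,0,1.2,-0.1,0,0],
    [0,0,0,1.2,-0.1,0,0],
    [0,0,0,1,0,0,0],
    [0,0,0,0.6,0,0,0],
    [0,0,0,0.4,0,0,0],
    [0,0,0,0.2,0,0,0],
    [0,0,0,0,0,0,0],
    [0,0,0,0,0,0,0]
  ]
}}

```text
clock: 7.25
eef_pos: [494.1, -328.1, 12.5]
tcp_rot: [-2.108, 1.57, -0.652]
contact_force: [-0.5, -0.1, -0.0]
opening: 0.055
```

Emit:
{"api": "jog_arm", "payload": {
  "series": [
    [0,0,0,0.1,0,0,0],
    [0,0,0,0.1,0,0,0],
    [0,0,0,0.05,0,0,0],
    [0,0,0,0,0,0,0]
  ]
}}

```text
clock: 7.65
eef_pos: [494.4, -328.2, 10.4]
tcp_rot: [-2.026, 1.57, -0.57]
contact_force: [0.3, 0.5, 5.4]
opening: 0.057
```

Contact of about 5 N shows it's on the mat. Releasing and raising.

Emit:
{"api": "jog_arm", "payload": {
  "series": [
    [0,0,0,0,0,0,0.3],
    [0,0,0,0,0,0,0.6],
    [0,0,0,0,0,0,1],
    [0,0,0,0,0,0,1],
    [0,0,0,0,0,0,1],
    [0,0,0,0,0,0,1],
    [0,0,0,0,0,0,1],
    [0,0,0,-2,0,0,1],
    [0,0,0,-3,0,0,1],
    [0,0,0,-4,0,0,1],
    [0,0,0,0,0,0,1],
    [0,0,0,0,0,0,1]
  ]
}}

```text
clock: 8.85
eef_pos: [494.5, -328.3, 100.7]
tcp_rot: [-2.045, 1.569, -0.59]
contact_force: [0.5, 0.4, -0.8]
opening: 0.995
```

Run:
```python
from h import *
go([427,-320,90],-6.6)
p,d=r.grab_frame('scene')
cv2.imwrite('pics/e2.png',cv2.resize(p[110:230,150:310,::-1],None,fx=5,fy=5,interpolation=cv2.INTER_CUBIC)[:600,:800])
p,d=r.grab_frame('top')
cv2.imwrite('pics/e1.png',cv2.resize(p[180:300,340:440,::-1],None,fx=5,fy=5,interpolation=cv2.INTER_CUBIC)[:600,:800])
```

```text
clock 8.85 tcp [ 494.5 -328.3  100.7] open 0.995 F [ 0.5  0.4 -0.8] q [-0.59  0.46  1.81 -0.    0.88 -2.04]
turn [-0.01 -0.06  0.11] then shift cm [1.069 6.799 0.05 ] tool axes (rows x,y,z) [[0.0, 0.0, -1.0], [-0.993, 0.115, 0.0], [0.115, 0.993, 0.0]]
```

View pics/e2.png

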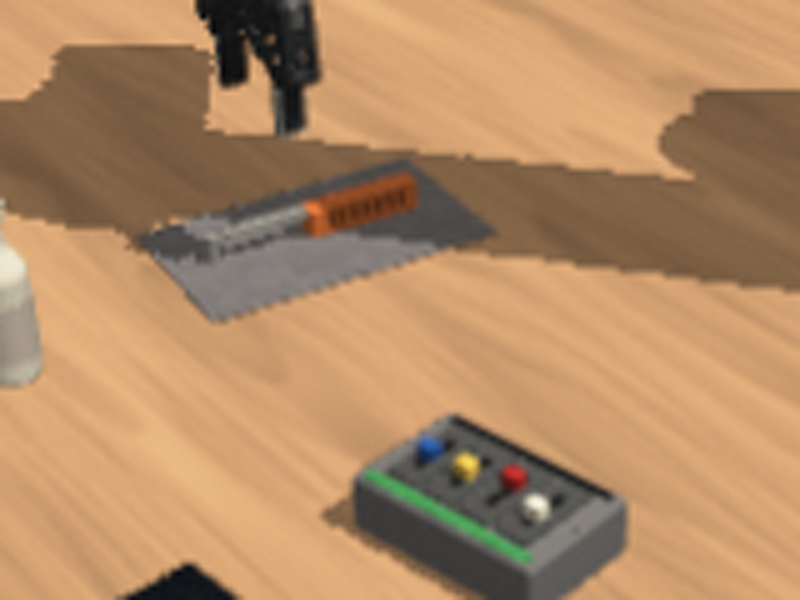

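View pics/e1.png

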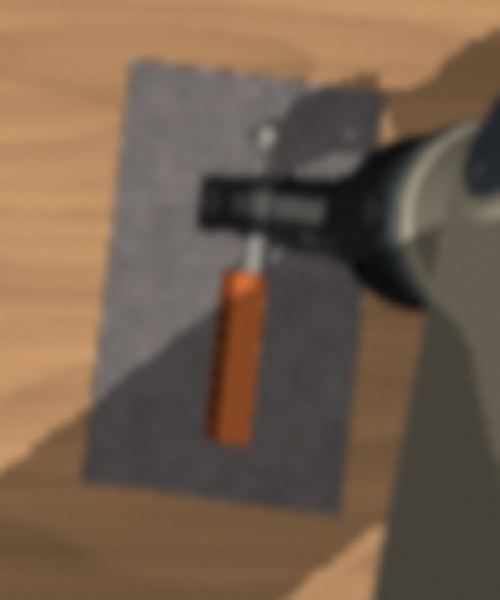

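The pick lies upright on the mat, handle from crop (250,275) to (235,443), tip near (265,135). Measuring the handle.

Run:
```python
from h import *
p,d=r.grab_frame('top')
hsv=cv2.cvtColor(p,cv2.COLOR_RGB2HSV);H,S,V=[hsv[...,i].astype(int) for i in range(3)]
m=(H<14)&(S>150)&(V>80);m[:, :360]=0;m[:,420:]=0;m[:210]=0;m[290:]=0
n,l,s,c=cv2.connectedComponentsWithStats(m.astype(np.uint8));i=1+np.argmax(s[1:,4])
ps=np.argwhere(l==i)[:,::-1];W=atz('top',ps,27)[:,:2].astype(np.float32)
print(s[i],cv2.minAreaRect(W))
P=lambda x,y,k,x0,y0:[(x+.5)/k-.5+x0,(y+.5)/k-.5+y0]
a=atz('top',[P(250,275,5,340,180),P(235,443,5,340,180),P(265,127,5,340,180)],27);print(a.round(1),a[:2].mean(0))
v=a[2]-a[1];print(np.degrees(np.arctan2(v[1],v[0])))
go([(a[0]+a[1])[0]/2+6,(a[0]+a[1])[1]/2,40],-6.6)
```

```text
[383 235  10  34 240] ((423.6503601074219, -317.7903747558594), (19.848308563232422, 86.5206298828125), 85.1690902709961)
[[ 467.8 -323.6   27. ]
 [ 380.1 -315.3   27. ]
 [ 546.  -332.    27. ]] [ 423.93734913 -319.46662645   27.        ]
-5.7550685127969885
clock 9.0 tcp [ 493.2 -327.4   98.5] open 0.999 F [ 0.2 -0.3 -0.2] q [-0.59  0.46  1.81  0.    0.88 -2.04]
turn [-0.01  0.06 -0.11] then shift cm [5.851 6.371 0.062] tool axes (rows x,y,z) [[0.0, 0.0, -1.0], [-0.993, 0.115, 0.0], [0.115, 0.993, 0.0]]
```

Emit:
{"api": "jog_arm", "payload": {
  "series": [
    [0,0,0,0,2.1,0,1],
    [0.4,0,0,0,2.1,0,1],
    [0,0,0,0,2,0,1],
    [0,0,0,0,0,0,1],
    [0,0,0,2,0,0,1],
    [0,0,0,2.5,0,0,1],
    [0,0,0,2.5,0,0,1],
    [0,0,0,1.4,0,0,1],
    [0,0,0,0.6,0,0,1],
    [0,0,0,0,0,0,1],
    [0,0,0,0,0,0,1]
  ]
}}

```text
clock: 10.1
eef_pos: [432.9, -321.0, 10.3]
tcp_rot: [-2.07, 1.57, -0.621]
contact_force: [-0.1, -0.9, 0.9]
opening: 0.998
```

Emit:
{"api": "jog_arm", "payload": {
  "series": [
    [0,0,0,0.2,0,0,0],
    [0,0,0,0,0,0,0],
    [0,0,0,0,0,0,0],
    [0,0,0,0,0,0,0],
    [0,0,0,0,0,0,0],
    [0,0,0,0,0,0,0],
    [0,0,0,0,0,0,0],
    [0,0,0,0,0,0,0],
    [0,0,0,-0.5,0,0,0],
    [0,0,0,-1.5,0,0,0],
    [0,0,0,-2.5,0,0,0],
    [0,0,0,-3,0,0,0],
    [0,0,0,-2.5,0,0,0],
    [0,0,0,0,0,0,0],
    [0,0,0,0,0,0,0]
  ],
  "force": 90
}}

```text
clock: 11.6
eef_pos: [432.5, -320.8, 108.2]
tcp_rot: [-2.098, 1.57, -0.649]
contact_force: [-0.7, 0.8, -0.4]
opening: 0.184
```

Run:
```python
from h import *
go([432,-320,110],10.9)
p,d=r.grab_frame('scene')
cv2.imwrite('pics/f2.png',cv2.resize(p[110:230,150:310,::-1],None,fx=5,fy=5,interpolation=cv2.INTER_CUBIC)[:600,:800])
p,d=r.grab_frame('top')
cv2.imwrite('pics/f1.png',cv2.resize(p[180:300,340:440,::-1],None,fx=5,fy=5,interpolation=cv2.INTER_CUBIC)[:600,:800])
```

```text
clock 11.6 tcp [ 432.5 -320.8  108.2] open 0.184 F [-0.7  0.8 -0.4] q [-0.64  0.37  1.92 -0.    0.84 -2.09]
turn [-17.91  -0.04   0.05] then shift cm [-0.184  0.036  0.086] tool axes (rows x,y,z) [[0.0, 0.0, -1.0], [-0.982, -0.189, 0.0], [-0.189, 0.982, 0.0]]
```

View pics/f2.png

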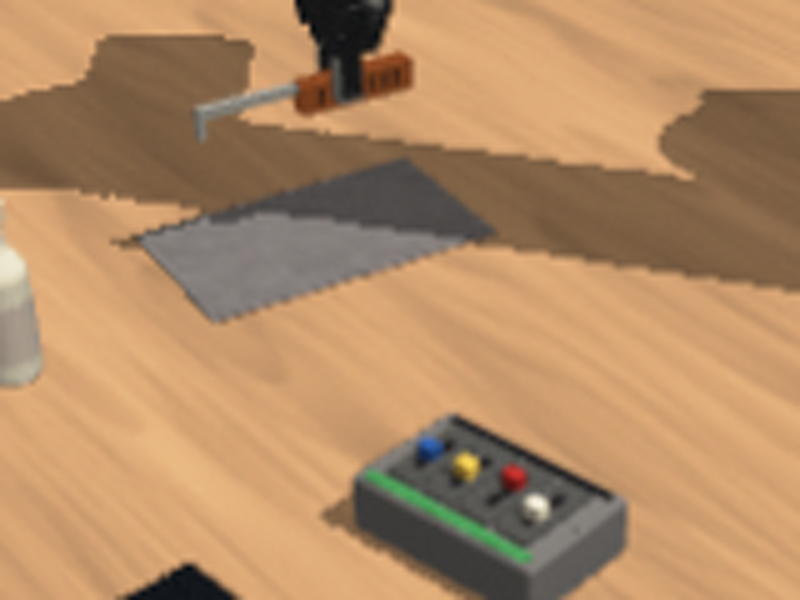

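View pics/f1.png

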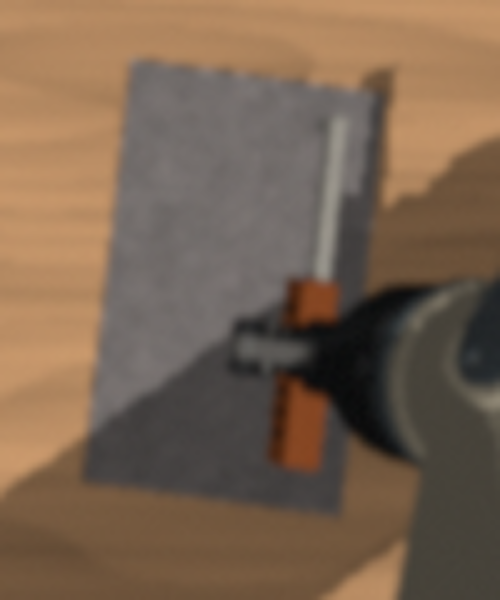

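Run:
```python
from h import *
P=lambda x,y,k,x0,y0:[(x+.5)/k-.5+x0,(y+.5)/k-.5+y0]
s,p,R=pose()
a=atz('top',[P(341,117,5,340,180),P(326,275,5,340,180),P(318,283,5,340,180),P(296,470,5,340,180)],p[2]-5.3+24)
print(a.round(1), 'from tcp', (R.inv().apply(a-p)).round(1))
# scene cross-check of tip bottom (1mm above underside), pix in f2 (200,138)
b=atz('scene',[P(201,137,5,150,110)],p[2]-4.3);print(b.round(1),R.inv().apply(b-p).round(1))
```

```text
[[ 545.9 -334.2  125.6]
 [ 470.5 -326.3  125.6]
 [ 466.6 -322.5  125.6]
 [ 378.5 -311.4  125.6]] from tcp [[ -18.9 -115.     0. ]
 [ -18.8  -39.2   -1.3]
 [ -18.7  -34.9    2. ]
 [ -18.6   53.9    2.3]]
[[ 539.  -339.5  102.6]] [[   4.1 -108.9   -6. ]]
```

```bash
cat >> h.py <<'E'
HC=np.array([579.5,39.6]);HY=np.radians(10.9)
def hubgo(tx,ty,z,L=112):
    ex=np.array([np.cos(HY),np.sin(HY)]);ey=np.array([-ex[1],ex[0]])
    q=HC+(tx-L)*ex+ty*ey; go([*q,z],10.9)
    s,p,R=pose();e=p[:2]-HC;print('tip in hub now',(e@ex+L).round(1),(e@ey).round(1),'tip z',(p[2]-4.3).round(1))
E
python3 -c "
from h import *
hubgo(-20,14,90)"
```

```text
clock 11.7 tcp [ 431.7 -320.2  106.9] open 0.187 F [ 0.5 -0.3 -1.4] q [-0.64  0.38  1.92 -0.    0.84 -2.09]
turn [-17.91   0.06  -0.07] then shift cm [ 1.686 -8.114 33.935] tool axes (rows x,y,z) [[0.0, 0.0, -1.0], [-0.982, -0.189, 0.0], [-0.189, 0.982, 0.0]]
tip in hub now -101.1 -325.4 tip z 102.6
```

Emit:
{"api": "jog_arm", "payload": {
  "series": [
    [-5.97,0,0,0,0,0,0],
    [-5.97,0,0,0,0,0,0],
    [-5.97,0,0,0,0,0,0],
    [0,0,0,0,-0.4,1.5,0],
    [0,0,0,0,-0.7,2.8,0],
    [0,0,0,0,-0.7,3.1,0],
    [0,0,0,0,-0.7,3.1,0],
    [0,0,0,0,-0.7,3.1,0],
    [0,0,0,0,-0.7,3.1,0],
    [0,0,0,0,-0.7,3.1,0],
    [0,0,0,0,-0.7,3.1,0],
    [0,0,0,0,-0.7,3.1,0],
    [0,0,0,0,-0.7,3.1,0],
    [0,0,0,0.5,-0.7,2.4,0],
    [0,0,0,0.6,-0.5,1.5,0],
    [0,0,0,0.5,-0.2,1,0],
    [0,0,0,0,0,0,0],
    [0,0,0,0,0,0,0]
  ]
}}

```text
clock: 13.5
eef_pos: [447.0, 28.4, 91.4]
tcp_rot: [1.557, 1.569, -2.965]
contact_force: [-0.0, -0.2, -0.7]
opening: 0.189
```

Run:
```python
from h import *
p,d=r.grab_frame('scene')
cv2.imwrite('pics/g2.png',cv2.resize(p[160:240,210:310,::-1],None,fx=7,fy=7,interpolation=cv2.INTER_CUBIC)[:600,:800])
p,d=r.grab_frame('top')
cv2.imwrite('pics/g1.png',cv2.resize(p[160:250,210:300,::-1],None,fx=6,fy=6,interpolation=cv2.INTER_CUBIC)[:600,:800])
hubgo(-20,14,90)
s,q,R=pose(); t=q+R.apply([4.3,-112,0]); print('pred tip px top',proj('top',[t,q+R.apply([-18.7,-115,0])]),'scene',proj('scene',[t,q+R.apply([-18.7,-115,0])]))
```

```text
clock 13.6 tcp [447.5  27.9  91.8] open 0.193 F [-0.7  0.2 -0.2] q [ 0.06  0.28  2.12 -0.    0.74 -1.7 ]
turn [-0.06 -0.01 -0.02] then shift cm [0.179 0.016 0.049] tool axes (rows x,y,z) [[0.0, 0.0, -1.0], [-0.982, -0.189, 0.0], [-0.189, 0.982, 0.0]]
tip in hub now -19.8 13.5 tip z 87.5
pred tip px top [[248.29699431 196.10759383]
 [247.83735866 194.20174254]] scene [[255.22112436 192.32838673]
 [254.51248105 186.10365137]]
```

View pics/g2.png

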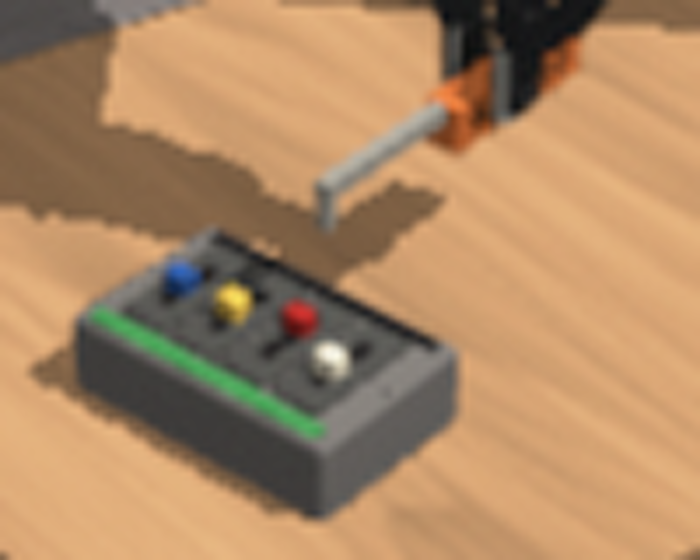

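View pics/g1.png

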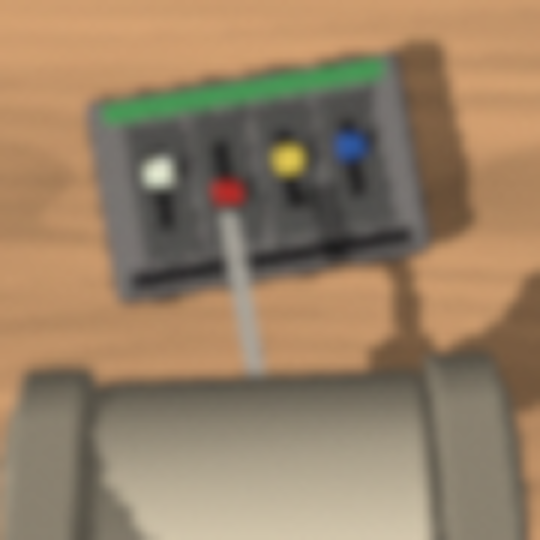

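Tip at predicted place in both views, behind the red cap. Lowering, then pushing forward.

Emit:
{"api": "jog_arm", "payload": {
  "series": [
    [0,0,0,1.2,0,0,0],
    [0,0,0,1.2,0,0,0],
    [0,0,0,1,0,0,0],
    [0,0,0,0.6,0,0,0],
    [0,0,0,0,0,0,0],
    [0,0,0,0,0,0,0]
  ]
}}

```text
clock: 14.2
eef_pos: [447.5, 28.5, 51.6]
tcp_rot: [1.458, 1.57, -3.064]
contact_force: [0.9, 0.0, -0.2]
opening: 0.187
```

Run:
```python
from h import *
p,d=r.grab_frame('scene')
cv2.imwrite('pics/i2.png',cv2.resize(p[160:240,210:310,::-1],None,fx=7,fy=7,interpolation=cv2.INTER_CUBIC)[:600,:800])
hubgo(0,14,51.5)
```

```text
clock 14.25 tcp [447.8  28.5  51.8] open 0.187 F [-0.7 -0.  -0.4] q [ 0.06  0.36  2.14  0.    0.64 -1.7 ]
turn [-0.  0.  0.] then shift cm [ 0.033 -1.945 -0.002] tool axes (rows x,y,z) [[0.0, 0.0, -1.0], [-0.982, -0.189, 0.0], [-0.189, 0.982, 0.0]]
tip in hub now -19.5 14.0 tip z 47.5
```

View pics/i2.png

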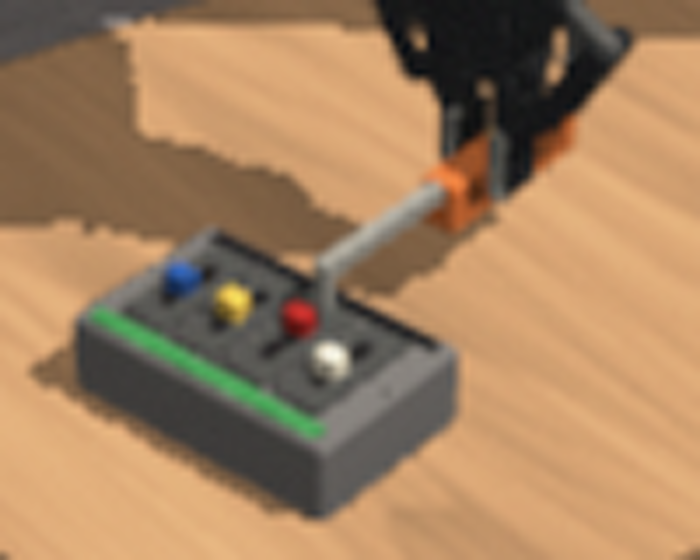

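Tip is down at crop (325,300), just behind the red cap. Pushing forward 20 mm.

Emit:
{"api": "jog_arm", "payload": {
  "series": [
    [0,0,0,0,-0.3,0,0],
    [0,0,0,0,-0.3,0,0],
    [0,0,0,0,-0.3,0,0],
    [0,0,0,0,-0.3,0,0],
    [0,0,0,0,-0.3,0,0],
    [0,0,0,0,-0.3,0,0],
    [0,0,0,0,-0.15,0,0],
    [0,0,0,0,0,0,0],
    [0,0,0,0,0,0,0]
  ]
}}

```text
clock: 15.15
eef_pos: [467.1, 32.2, 51.8]
tcp_rot: [-1.712, 1.57, 0.049]
contact_force: [0.5, -0.2, -0.9]
opening: 0.187
```

Emit:
{"api": "jog_arm", "payload": {
  "series": [
    [0,0,0,0,-0.1,0,0],
    [0,0,0,0,0,0,0]
  ]
}}

```text
clock: 15.35
eef_pos: [467.6, 32.4, 51.7]
tcp_rot: [1.44, 1.571, -3.082]
contact_force: [-1.0, -0.3, -0.0]
opening: 0.186
```

Run:
```python
from h import *
p,d=r.grab_frame('scene')
cv2.imwrite('pics/j2.png',cv2.resize(p[160:240,210:310,::-1],None,fx=7,fy=7,interpolation=cv2.INTER_CUBIC)[:600,:800])
hubgo(0,14,51.5)
```

```text
clock 15.4 tcp [467.7  32.4  51.8] open 0.19 F [-0.8 -0.6 -1.3] q [ 0.07  0.38  2.1  -0.    0.66 -1.7 ]
turn [ 0.   -0.   -0.01] then shift cm [ 0.025  0.081 -0.003] tool axes (rows x,y,z) [[0.0, 0.0, -1.0], [-0.982, -0.189, 0.0], [-0.189, 0.982, 0.0]]
tip in hub now 0.8 14.0 tip z 47.5
```

View pics/j2.png

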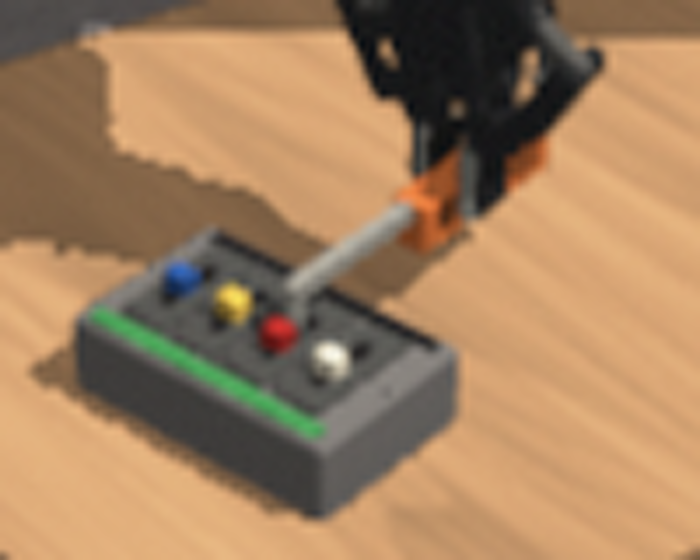

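Red has moved from crop (300,318) to (279,333), with no stop felt yet. Inching on to the stop.

Emit:
{"api": "jog_arm", "payload": {
  "series": [
    [0,0,0,0,-0.1,0,0],
    [0,0,0,0,0,0,0]
  ]
}}

```text
clock: 15.6
eef_pos: [468.7, 32.6, 51.8]
tcp_rot: [1.449, 1.571, -3.073]
contact_force: [-1.0, -0.1, -1.1]
opening: 0.184
```

Emit:
{"api": "jog_arm", "payload": {
  "series": [
    [0,0,0,0,-0.1,0,0],
    [0,0,0,0,0,0,0]
  ]
}}

```text
clock: 15.8
eef_pos: [469.8, 32.8, 51.8]
tcp_rot: [2.626, 1.571, -1.896]
contact_force: [-1.6, 0.0, -0.1]
opening: 0.19
```

Emit:
{"api": "jog_arm", "payload": {
  "series": [
    [0,0,0,0,-0.1,0,0],
    [0,0,0,0,0,0,0]
  ]
}}

```text
clock: 16.0
eef_pos: [469.9, 32.8, 51.6]
tcp_rot: [1.491, 1.569, -3.031]
contact_force: [-5.2, -0.6, 1.4]
opening: 0.185
```

Run:
```python
from h import *
p,d=r.grab_frame('scene')
cv2.imwrite('pics/k2.png',cv2.resize(p[190:230,230:280,::-1],None,fx=14,fy=14,interpolation=cv2.INTER_CUBIC)[:600,:800])
p,d=r.grab_frame('top')
cv2.imwrite('pics/k1.png',cv2.resize(p[160:220,215:285,::-1],None,fx=10,fy=10,interpolation=cv2.INTER_CUBIC)[:600,:800])
hubgo(0,14,51.5)
```

```text
clock 16.1 tcp [469.8  32.9  51.6] open 0.189 F [-4.3 -2.   0.4] q [ 0.07  0.39  2.09 -0.    0.66 -1.69]
turn [ 0.    0.01 -0.09] then shift cm [ 0.006  0.305 -0.011] tool axes (rows x,y,z) [[0.0, 0.0, -1.0], [-0.982, -0.189, 0.0], [-0.189, 0.982, 0.0]]
tip in hub now 3.0 14.1 tip z 47.3
```

View pics/k2.png

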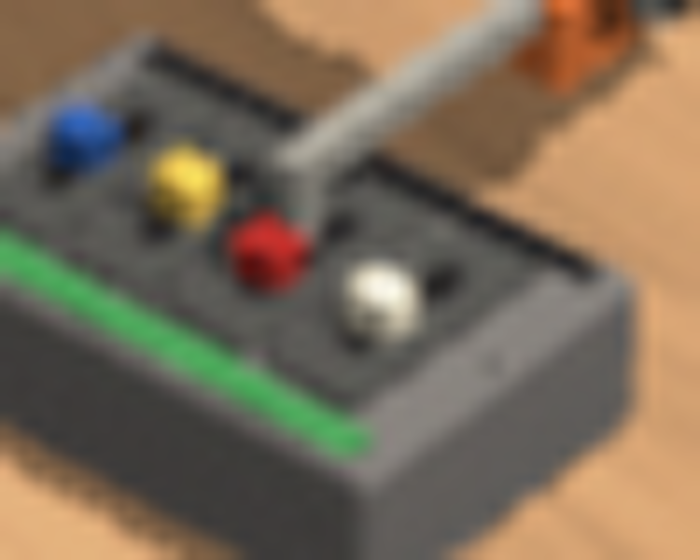

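View pics/k1.png

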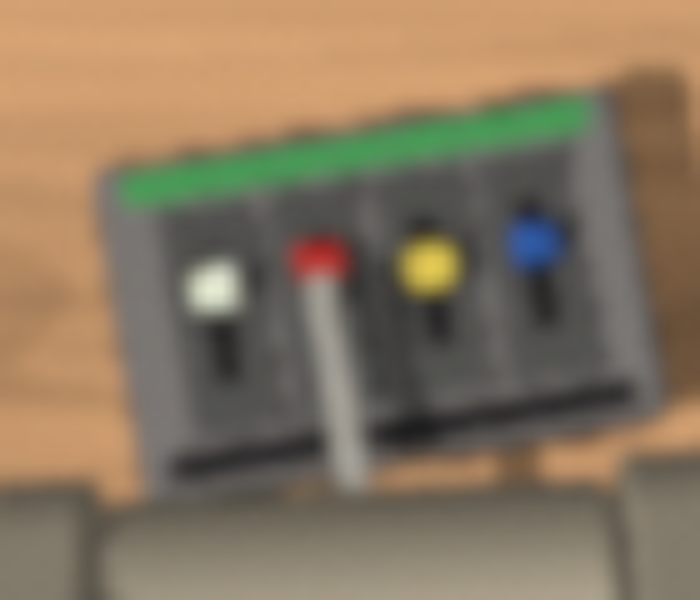

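The stop is felt at about 5 N, so red is fully ON. Next yellow: back out, 28 mm sideways, then forward.

Emit:
{"api": "jog_arm", "payload": {
  "series": [
    [0,0,0,0,0.4,0,0],
    [0,0,0,0,0.7,0,0],
    [0,0,0,0,0.7,0,0],
    [0,0,0,0,0.4,0,0],
    [0,0,0,0,0,-1,0],
    [0,0,0,0,0,-1,0],
    [0,0,0,0,0,-0.8,0],
    [0,0,0,0,0,0,0],
    [0,0,0,0,-0.4,0,0],
    [0,0,0,0,-0.4,0,0],
    [0,0,0,0,-0.4,0,0],
    [0,0,0,0,-0.3,0,0],
    [0,0,0,0,-0.3,0,0],
    [0,0,0,0,-0.2,0,0],
    [0,0,0,0,0,0,0],
    [0,0,0,0,0,0,0]
  ]
}}

```text
clock: 17.7
eef_pos: [474.2, 5.1, 51.8]
tcp_rot: [-1.67, 1.57, 0.091]
contact_force: [-1.0, 0.4, -1.7]
opening: 0.193
```

Emit:
{"api": "jog_arm", "payload": {
  "series": [
    [0,0,0,0,-0.1,0,0],
    [0,0,0,0,0,0,0]
  ]
}}

```text
clock: 17.9
eef_pos: [474.9, 5.2, 51.8]
tcp_rot: [1.461, 1.57, -3.062]
contact_force: [-0.2, -0.5, -0.8]
opening: 0.186
```

```bash
python3 -c "
from h import *
hubgo(3,-14,51.5)"
```

```text
clock 17.9 tcp [474.9   5.2  51.8] open 0.186 F [-0.2 -0.5 -0.8] q [ 0.01  0.39  2.09 -0.    0.67 -1.75]
turn [-0.    0.   -0.02] then shift cm [ 0.026 -0.025 -0.006] tool axes (rows x,y,z) [[0.0, 0.0, -1.0], [-0.982, -0.189, 0.0], [-0.189, 0.982, 0.0]]
tip in hub now 2.7 -13.9 tip z 47.5
```

Emit:
{"api": "jog_arm", "payload": {
  "series": [
    [0,0,0,0,-0.1,0,0],
    [0,0,0,0,0,0,0]
  ]
}}

```text
clock: 18.1
eef_pos: [475.1, 5.4, 51.6]
tcp_rot: [1.451, 1.569, -3.071]
contact_force: [-4.5, -1.7, 0.5]
opening: 0.187
```

Emit:
{"api": "jog_arm", "payload": {
  "series": [
    [0,0,0,0,-0.05,0,0],
    [0,0,0,0,0,0,0]
  ]
}}

```text
clock: 18.3
eef_pos: [475.1, 5.4, 51.5]
tcp_rot: [1.446, 1.568, -3.077]
contact_force: [-5.3, -1.9, 2.0]
opening: 0.19
```

Run:
```python
from h import *
p,d=r.grab_frame('top')
cv2.imwrite('pics/l1.png',cv2.resize(p[160:220,215:285,::-1],None,fx=10,fy=10,interpolation=cv2.INTER_CUBIC)[:600,:800])
hubgo(3,-14,51.5)
```

```text
clock 18.35 tcp [475.1   5.4  51.5] open 0.188 F [-6.9 -1.9  2.1] q [ 0.01  0.39  2.08 -0.    0.67 -1.75]
turn [-0.    0.02 -0.15] then shift cm [-0.004  0.001 -0.018] tool axes (rows x,y,z) [[0.0, 0.0, -1.0], [-0.982, -0.189, 0.0], [-0.189, 0.982, 0.0]]
tip in hub now 3.0 -13.8 tip z 47.2
```

View pics/l1.png

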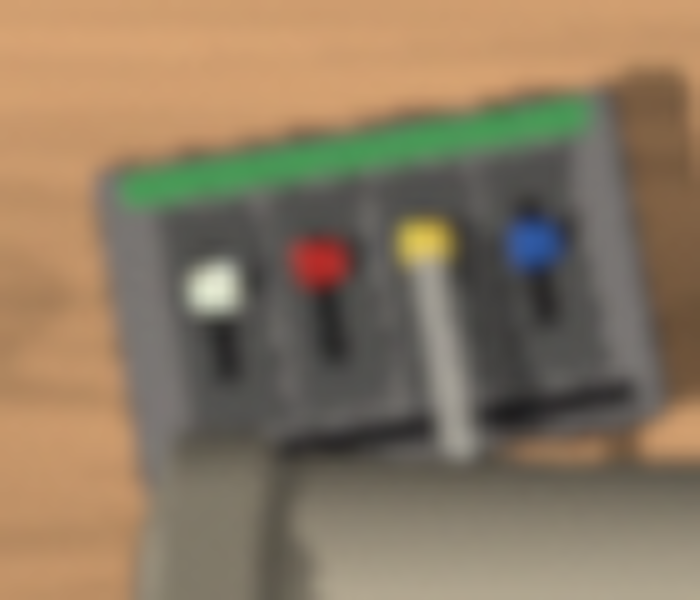

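Yellow is against its ON stop. Next blue: up and over to its far side.

Emit:
{"api": "jog_arm", "payload": {
  "series": [
    [0,0,0,0,0.5,0,0],
    [0,0,0,-1,0.5,0,0],
    [0,0,0,-1.5,0,0,0],
    [0,0,0,-1.5,0,-0.5,0],
    [0,0,0,0,0,-1.2,0],
    [0,0,0,0,-0.7,-1.1,0],
    [0,0,0,0,-0.9,0,0],
    [0,0,0,0,-0.6,0,0],
    [0,0,0,0,0,0,0],
    [0,0,0,0,0,0,0]
  ]
}}

```text
clock: 19.35
eef_pos: [493.3, -19.4, 91.2]
tcp_rot: [1.304, 1.569, 3.065]
contact_force: [-1.1, 0.1, -1.3]
opening: 0.19
```

Run:
```python
from h import *
hubgo(25.5,-42,51.5)
p,d=r.grab_frame('scene')
cv2.imwrite('pics/m2.png',cv2.resize(p[180:230,220:290,::-1],None,fx=10,fy=10,interpolation=cv2.INTER_CUBIC)[:600,:800])
```

```text
clock 19.35 tcp [493.3 -19.4  91.2] open 0.19 F [-1.1  0.1 -1.3] q [-0.04  0.34  2.03  0.    0.77 -1.8 ]
turn [ 0.02  0.02 -0.07] then shift cm [ 3.969 -0.934 -0.038] tool axes (rows x,y,z) [[0.0, 0.0, -1.0], [-0.982, -0.189, 0.0], [-0.189, 0.982, 0.0]]
tip in hub now 16.2 -41.6 tip z 86.9
```

View pics/m2.png

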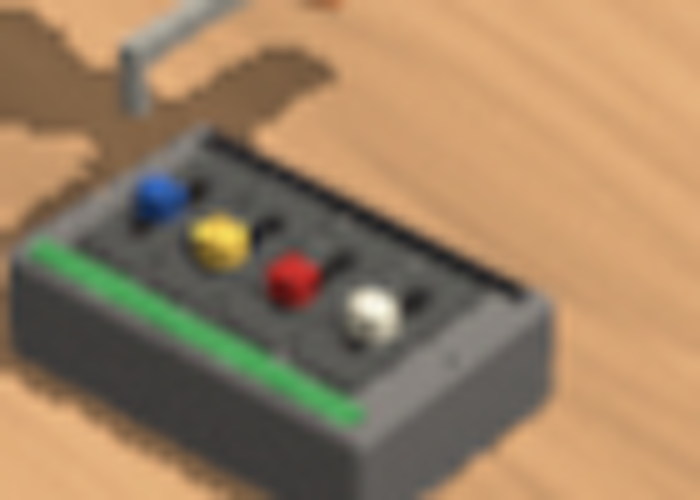

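Emit:
{"api": "jog_arm", "payload": {
  "series": [
    [0,0,0,0,-0.5,0,0],
    [0,0,0,0,-0.4,0,0],
    [0,0,0,0,0,0,0],
    [0,0,0,1.2,0,0,0],
    [0,0,0,1.2,0,0,0],
    [0,0,0,1,0,0,0],
    [0,0,0,0.55,0,0,0],
    [0,0,0,0,0,0,0],
    [0,0,0,0,0,0,0]
  ]
}}

```text
clock: 20.3
eef_pos: [502.3, -18.0, 52.1]
tcp_rot: [1.305, 1.57, 3.066]
contact_force: [0.3, 0.1, -1.1]
opening: 0.186
```

Run:
```python
from h import *
hubgo(1,-42,51.5)
p,d=r.grab_frame('scene')
cv2.imwrite('pics/n2.png',cv2.resize(p[180:230,220:290,::-1],None,fx=10,fy=10,interpolation=cv2.INTER_CUBIC)[:600,:800])
```

```text
clock 20.3 tcp [502.3 -18.   52.1] open 0.186 F [ 0.3  0.1 -1.1] q [-0.04  0.42  2.03  0.    0.69 -1.8 ]
turn [-0.    0.01 -0.02] then shift cm [ 0.06   2.435 -0.004] tool axes (rows x,y,z) [[0.0, 0.0, -1.0], [-0.982, -0.189, 0.0], [-0.189, 0.982, 0.0]]
tip in hub now 25.3 -42.0 tip z 47.8
```

View pics/n2.png

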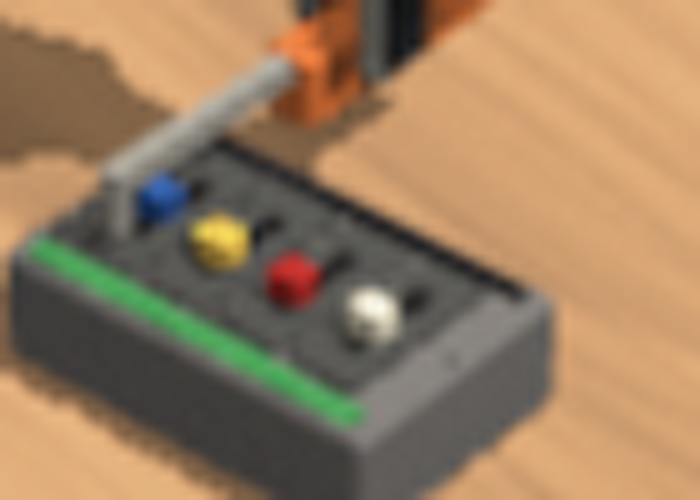

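Tip at crop (120,235) is on the far side of the blue cap, with the shaft clear above it. Pulling back.

Emit:
{"api": "jog_arm", "payload": {
  "series": [
    [0,0,0,0,0.3,0,0],
    [0,0,0,0,0.4,0,0],
    [0,0,0,0,0.4,0,0],
    [0,0,0,0,0.4,0,0],
    [0,0,0,0,0.4,0,0],
    [0,0,0,0,0.3,0,0],
    [0,0,0,0,0.1,0,0],
    [0,0,0,0,0,0,0],
    [0,0,0,0,0,0,0]
  ]
}}

```text
clock: 21.25
eef_pos: [479.6, -22.3, 52.2]
tcp_rot: [1.445, 1.57, -3.077]
contact_force: [1.1, 0.0, -1.3]
opening: 0.188
```

Emit:
{"api": "jog_arm", "payload": {
  "series": [
    [0,0,0,0,0.1,0,0],
    [0,0,0,0,0,0,0]
  ]
}}

```text
clock: 21.45
eef_pos: [478.9, -22.5, 52.2]
tcp_rot: [-1.773, 1.571, -0.012]
contact_force: [0.0, 0.8, -1.2]
opening: 0.186
```

Emit:
{"api": "jog_arm", "payload": {
  "series": [
    [0,0,0,0,0.05,0,0],
    [0,0,0,0,0,0,0]
  ]
}}

```text
clock: 21.65
eef_pos: [478.4, -22.6, 52.3]
tcp_rot: [-2.352, 1.571, -0.591]
contact_force: [1.3, 0.8, -1.4]
opening: 0.189
```

Run:
```python
from h import *
hubgo(1,-42,51.5)
p,d=r.grab_frame('scene')
cv2.imwrite('pics/o2.png',cv2.resize(p[180:230,220:290,::-1],None,fx=10,fy=10,interpolation=cv2.INTER_CUBIC)[:600,:800])
```

```text
clock 21.65 tcp [478.4 -22.6  52.3] open 0.189 F [ 1.3  0.8 -1.4] q [-0.05  0.39  2.08 -0.    0.67 -1.81]
turn [ 0. -0.  0.] then shift cm [ 0.076 -0.006 -0.004] tool axes (rows x,y,z) [[0.0, 0.0, -1.0], [-0.982, -0.189, 0.0], [-0.189, 0.982, 0.0]]
tip in hub now 0.9 -42.0 tip z 48.0
```

View pics/o2.png

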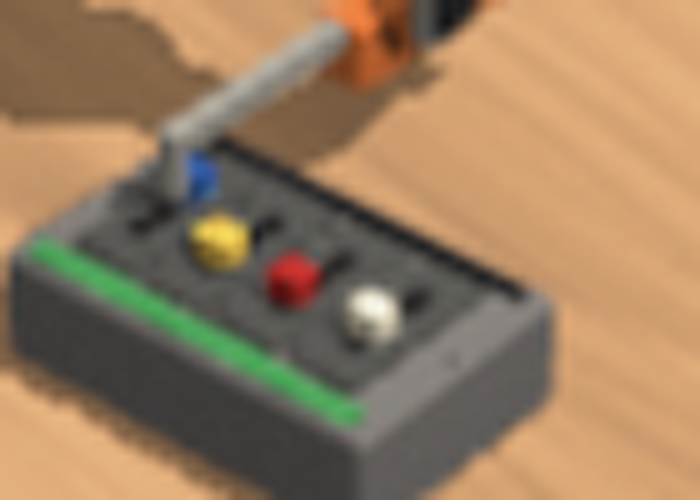

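Blue has gone back to crop (200,178). Inching on to the stop.

Emit:
{"api": "jog_arm", "payload": {
  "series": [
    [0,0,0,0,0.1,0,0],
    [0,0,0,0,0,0,0]
  ]
}}

```text
clock: 21.9
eef_pos: [478.2, -22.7, 52.5]
tcp_rot: [-1.723, 1.569, 0.038]
contact_force: [4.9, 1.3, -3.2]
opening: 0.186
```

Emit:
{"api": "jog_arm", "payload": {
  "series": [
    [0,0,0,0,0.1,0,0],
    [0,0,0,0,0,0,0]
  ]
}}

```text
clock: 22.1
eef_pos: [478.2, -22.9, 52.7]
tcp_rot: [-1.735, 1.567, 0.026]
contact_force: [7.4, 3.0, -5.3]
opening: 0.188
```

Blue stop felt at about 8 N. Moving over to white's far side.

Emit:
{"api": "jog_arm", "payload": {
  "series": [
    [0,0,0,0,-0.5,0,0],
    [0,0,0,-1,-0.5,0,0],
    [0,0,0,-1.5,0,0,0],
    [0,0,0,-1.5,0,0.4,0],
    [0,0,0,0,0,2,0],
    [0,0,0,0,0,2.5,0],
    [0,0,0,0,-0.5,2.5,0],
    [0,0,0,0,-0.7,1,0],
    [0,0,0,0,-0.5,0,0],
    [0,0,0,0,0,0,0],
    [0,0,0,0,0,0,0]
  ]
}}

```text
clock: 23.2
eef_pos: [487.1, 63.9, 92.2]
tcp_rot: [1.987, 1.57, -2.536]
contact_force: [0.5, -0.6, 0.2]
opening: 0.184
```

```bash
python3 -c "
from h import *
hubgo(26,42,51.5)"
```

```text
clock 23.2 tcp [487.1  63.9  92.2] open 0.184 F [ 0.5 -0.6  0.2] q [ 0.13  0.34  2.03 -0.    0.77 -1.63]
turn [-0.02 -0.01 -0.03] then shift cm [ 4.074 -0.014  0.071] tool axes (rows x,y,z) [[0.0, 0.0, -1.0], [-0.982, -0.189, 0.0], [-0.189, 0.982, 0.0]]
tip in hub now 25.9 41.3 tip z 87.9
```

Emit:
{"api": "jog_arm", "payload": {
  "series": [
    [0,0,0,1.2,0,0.05,0],
    [0,0,0,1.2,0,0,0],
    [0,0,0,1,0,0,0],
    [0,0,0,0.65,0,0,0],
    [0,0,0,0,0,0,0],
    [0,0,0,0,0,0,0]
  ]
}}

```text
clock: 23.8
eef_pos: [486.8, 65.0, 51.5]
tcp_rot: [1.549, 1.57, -2.973]
contact_force: [0.1, 0.1, -0.3]
opening: 0.184
```

Run:
```python
from h import *
hubgo(1,42,51.5)
p,d=r.grab_frame('scene')
cv2.imwrite('pics/q2.png',cv2.resize(p[180:230,220:290,::-1],None,fx=10,fy=10,interpolation=cv2.INTER_CUBIC)[:600,:800])
```

```text
clock 23.8 tcp [486.8  65.   51.5] open 0.184 F [ 0.1  0.1 -0.3] q [ 0.13  0.41  2.05 -0.    0.68 -1.63]
turn [ 0.    0.   -0.04] then shift cm [ 1.000e-03  2.476e+00 -5.200e-02] tool axes (rows x,y,z) [[0.0, 0.0, -1.0], [-0.982, -0.189, 0.0], [-0.189, 0.982, 0.0]]
tip in hub now 25.8 42.5 tip z 47.2
```

View pics/q2.png

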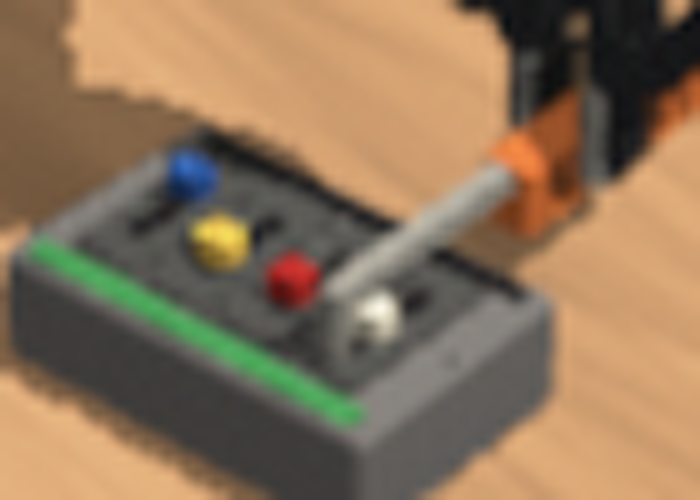

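The tip is in front of the white cap. Pulling back to the stop.

Emit:
{"api": "jog_arm", "payload": {
  "series": [
    [0,0,0,0,0.3,0,0],
    [0,0,0,0,0.4,0,0],
    [0,0,0,0,0.4,0,0],
    [0,0,0,0,0.4,0,0],
    [0,0,0,0,0.4,0,0],
    [0,0,0,0,0.3,0,0],
    [0,0,0,0,0.2,0,0],
    [0,0,0,0,0.1,0,0],
    [0,0,0,0,0,0,0],
    [0,0,0,0,0,0,0]
  ]
}}

```text
clock: 24.85
eef_pos: [462.3, 60.4, 51.8]
tcp_rot: [1.651, 1.571, -2.871]
contact_force: [1.3, 1.1, -0.4]
opening: 0.188
```

Emit:
{"api": "jog_arm", "payload": {
  "series": [
    [0,0,0,0,0.1,0,0],
    [0,0,0,0,0,0,0]
  ]
}}

```text
clock: 25.05
eef_pos: [462.3, 60.3, 51.9]
tcp_rot: [-1.632, 1.569, 0.129]
contact_force: [4.7, 1.0, -1.1]
opening: 0.186
```

Run:
```python
from h import *
hubgo(1,42,51.5)
p,d=r.grab_frame('scene')
cv2.imwrite('pics/s2.png',cv2.resize(p[180:230,220:290,::-1],None,fx=10,fy=10,interpolation=cv2.INTER_CUBIC)[:600,:800])
```

```text
clock 25.05 tcp [462.3  60.3  51.9] open 0.186 F [ 4.7  1.  -1.1] q [ 0.13  0.38  2.11  0.    0.66 -1.63]
turn [ 0.   -0.01  0.1 ] then shift cm [ 0.045 -0.017 -0.051] tool axes (rows x,y,z) [[0.0, 0.0, -1.0], [-0.982, -0.189, 0.0], [-0.189, 0.982, 0.0]]
tip in hub now 0.8 42.5 tip z 47.6
```

View pics/s2.png

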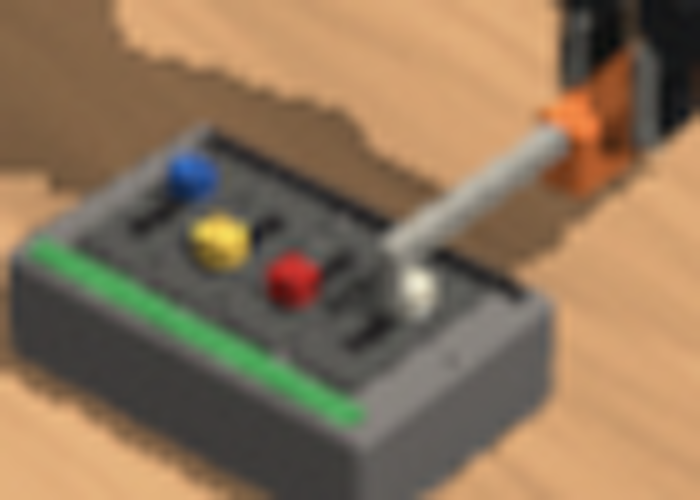

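White stop felt too. Lifting clear and checking all four.

Emit:
{"api": "jog_arm", "payload": {
  "series": [
    [0,0,0,0,-0.4,0,0],
    [0,0,0,-0.5,-0.3,0,0],
    [0,0,0,-1.5,0,0,0],
    [0,0,0,-2,0,0,0],
    [0,0,0,-1.5,0,0,0],
    [0,0,0,0,2,0,0],
    [0,0,0,0,2.5,0,0],
    [0,0,0,0,1,0,0],
    [0,0,0,0,0,0,0],
    [0,0,0,0,0,0,0]
  ]
}}

```text
clock: 26.1
eef_pos: [415.3, 51.3, 107.1]
tcp_rot: [-1.639, 1.57, 0.122]
contact_force: [0.2, 0.3, 0.4]
opening: 0.186
```

Run:
```python
from h import *
go([430.6,-320.1,105],-6.6)
p,d=r.grab_frame('top')
cv2.imwrite('pics/t1.png',cv2.resize(p[160:220,215:285,::-1],None,fx=10,fy=10,interpolation=cv2.INTER_CUBIC)[:600,:800])
hsv=cv2.cvtColor(p,cv2.COLOR_RGB2HSV);H,S,V=[hsv[...,i].astype(int) for i in range(3)]
hub=np.zeros(H.shape,bool);hub[165:208,222:285]=1
ex=np.array([np.cos(HY),np.sin(HY)])
for n,m in dict(red=((H<6)|(H>174))&(S>150),yellow=(H>18)&(H<35)&(S>120)&(V>120),blue=(H>100)&(H<125)&(S>120)&(V>50),white=(S<40)&(V>150)).items():
    q=np.argwhere(m&hub)[:,::-1].mean(0);w=atz('top',[q],53.5)[0,:2]-HC;print(n,q.round(1),'x in hub (offset ~2)',(w@ex).round(1))
```

```text
clock 26.1 tcp [415.3  51.3 107.1] open 0.186 F [0.2 0.3 0.4] q [ 0.12  0.21  2.17  0.    0.76 -1.64]
turn [1.75e+01 1.00e-02 7.00e-02] then shift cm [  0.21   -5.788 -36.714] tool axes (rows x,y,z) [[0.0, 0.0, -1.0], [-0.993, 0.115, 0.0], [0.115, 0.993, 0.0]]
red [246.8 185.8] x in hub (offset ~2) 9.6
yellow [257.2 184. ] x in hub (offset ~2) 9.8
blue [269. 189.] x in hub (offset ~2) -8.1
white [236.9 194.6] x in hub (offset ~2) -8.4
```

View pics/t1.png

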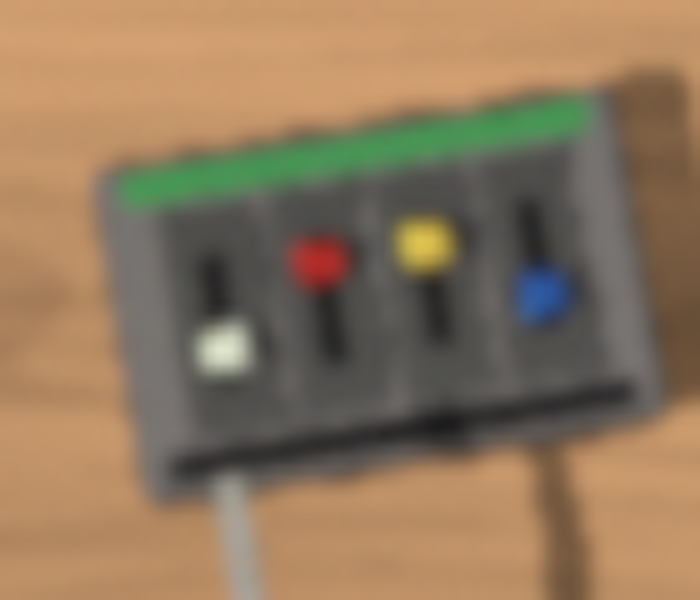

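All four caps are at their stops (+9.7 / −8.2 mm, an 18 mm spread as given). Taking the pick back to the mat.

Emit:
{"api": "jog_arm", "payload": {
  "series": [
    [5.83,0,0,0,0,0,0],
    [5.83,0,0,0,0,0,0],
    [5.83,0,0,0,0,0,0],
    [0,0,0,0,-0.3,-1.5,0],
    [0,0,0,0,-0.4,-2.5,0],
    [0,0,0,0,-0.5,-3.1,0],
    [0,0,0,0,-0.5,-3.1,0],
    [0,0,0,0,-0.5,-3.1,0],
    [0,0,0,0,-0.5,-3.1,0],
    [0,0,0,0,-0.5,-3.1,0],
    [0,0,0,0,-0.5,-3.1,0],
    [0,0,0,0,-0.5,-3.1,0],
    [0,0,0,0,-0.5,-3.1,0],
    [0,0,0,0,-0.5,-3.1,0],
    [0,0,0,0,-0.5,-2.5,0],
    [0,0,0,0,-0.1,-1.5,0],
    [0,0,0,0,0,-0.8,0],
    [0,0,0,0,0,0,0],
    [0,0,0,0,0,0,0]
  ]
}}

```text
clock: 28.05
eef_pos: [429.6, -319.3, 106.6]
tcp_rot: [0.788, 1.57, 2.244]
contact_force: [0.3, 0.5, -0.5]
opening: 0.186
```

Emit:
{"api": "jog_arm", "payload": {
  "series": [
    [0,0,0,1.5,0,0,0],
    [0,0,0,2.5,0,0,0],
    [0,0,0,2.5,0,0,0],
    [0,0,0,1.5,0,0,0],
    [0,0,0,0,0,0,0],
    [0,0,0,0,0,0,0]
  ]
}}

```text
clock: 28.65
eef_pos: [429.9, -319.4, 27.0]
tcp_rot: [0.905, 1.57, 2.362]
contact_force: [-0.3, -0.7, -1.0]
opening: 0.186
```

Run:
```python
from h import *
go([430.6,-320.1,8.5],-6.6)
p,d=r.grab_frame('top')
cv2.imwrite('pics/u1.png',cv2.resize(p[180:300,340:440,::-1],None,fx=5,fy=5,interpolation=cv2.INTER_CUBIC)[:600,:800])
p,d=r.grab_frame('scene')
cv2.imwrite('pics/u2.png',cv2.resize(p[110:230,150:310,::-1],None,fx=5,fy=5,interpolation=cv2.INTER_CUBIC)[:600,:800])
```

```text
clock 28.65 tcp [ 429.9 -319.4   27. ] open 0.186 F [-0.3 -0.7 -1. ] q [-0.64  0.5   1.97  0.    0.68 -2.1 ]
turn [ 0.06  0.02 -0.03] then shift cm [ 1.855 -0.08  -0.063] tool axes (rows x,y,z) [[0.0, 0.0, -1.0], [-0.993, 0.115, 0.0], [0.115, 0.993, 0.0]]
```

View pics/u1.png

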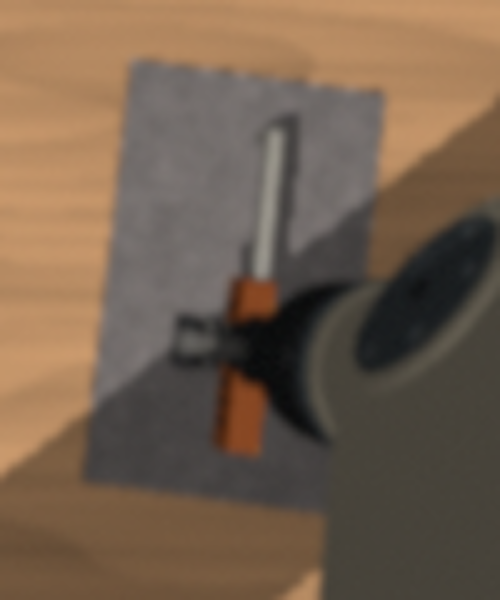

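View pics/u2.png

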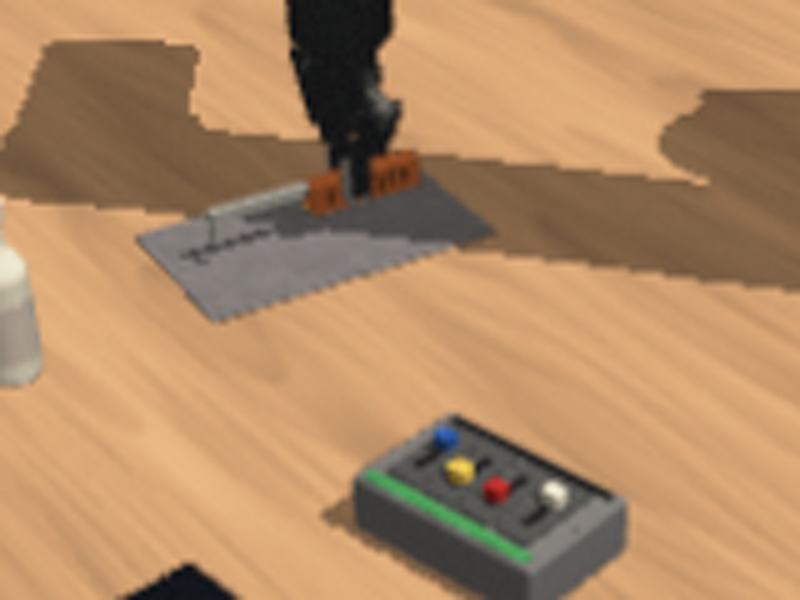

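The pick is just above the mat, with its handle at crop (245,365) and its tip at (272,130), both inside the outline. Setting it down.

Emit:
{"api": "jog_arm", "payload": {
  "series": [
    [0,0,0,0.8,0,0,0],
    [0,0,0,0.5,0,0,0],
    [0,0,0,0.2,0,0,0],
    [0,0,0,0.1,0,0,0],
    [0,0,0,0.1,0,0,0],
    [0,0,0,0.1,0,0,0],
    [0,0,0,0,0,0,0],
    [0,0,0,0,0,0,0]
  ]
}}

```text
clock: 29.55
eef_pos: [429.8, -320.2, 8.8]
tcp_rot: [-2.104, 1.571, -0.648]
contact_force: [-0.7, 0.7, 0.1]
opening: 0.188
```

Emit:
{"api": "jog_arm", "payload": {
  "series": [
    [0,0,0,0.05,0,0,0],
    [0,0,0,0.05,0,0,0],
    [0,0,0,0,0,0,0]
  ]
}}

```text
clock: 29.85
eef_pos: [429.9, -320.2, 8.3]
tcp_rot: [-2.139, 1.571, -0.683]
contact_force: [-1.9, -0.1, 7.1]
opening: 0.186
```

Contact felt. Releasing and rising straight up.

Emit:
{"api": "jog_arm", "payload": {
  "series": [
    [0,0,0,0,0,0,0.4],
    [0,0,0,0,0,0,0.7],
    [0,0,0,0,0,0,1],
    [0,0,0,0,0,0,1],
    [0,0,0,0,0,0,1],
    [0,0,0,0,0,0,1],
    [0,0,0,0,0,0,1],
    [0,0,0,-1,0,0,1],
    [0,0,0,-2,0,0,1],
    [0,0,0,-4,0,0,1],
    [0,0,0,-4,0,0,1],
    [0,0,0,-4,0,0,1],
    [0,0,0,-3,4,0,1],
    [0,0,0,0,4,0,1],
    [0,0,0,0,3,0,1],
    [0,0,0,0,0,0,1],
    [0,0,0,0,0,0,1]
  ]
}}

```text
clock: 31.55
eef_pos: [320.5, -307.8, 188.7]
tcp_rot: [-2.155, 1.569, -0.701]
contact_force: [0.7, 0.3, 0.5]
opening: 0.997
```

Run:
```python
from h import *
s=r.sense();print(s['clock'],s['eef_pos'],s['opening'],s['contact_force'].round(1))
p,d=r.grab_frame('top')
cv2.imwrite('pics/v1.png',cv2.resize(p[:,:,::-1],(800,600),interpolation=cv2.INTER_CUBIC))
p,d=r.grab_frame('scene')
cv2.imwrite('pics/v2.png',cv2.resize(p[110:230,150:310,::-1],None,fx=5,fy=5,interpolation=cv2.INTER_CUBIC)[:600,:800])
```

```text
31.55 [ 320.49632343 -307.80675429  188.69175878] 0.9965147866475291 [0.7 0.3 0.5]
```

View pics/v1.png

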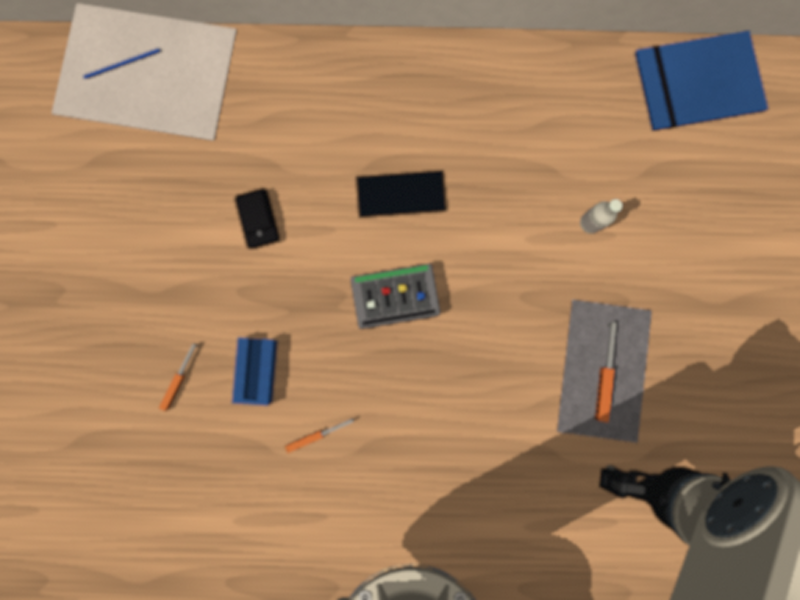

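View pics/v2.png

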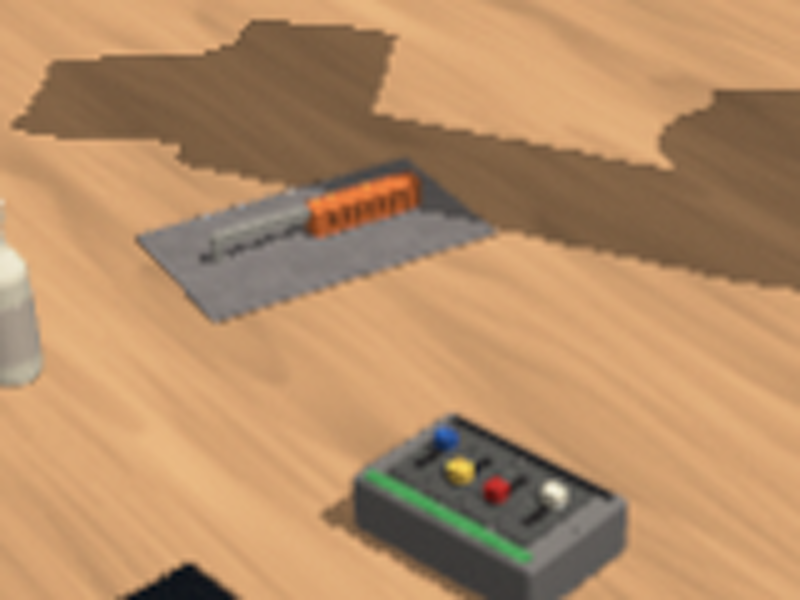

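The top view shows the pick lying upright, whole on the mat, from (613,322) to (604,420). The switches are set, the bystanders are where they were and the arm is clear. Handing in.

```bash
python3 -c "
from rig import r
print(r.sign_off())"
```

```text
the job is handed in; nothing more can be done
None
```

The job is done and handed in after about 32 s of the 72 s allowed. I lifted the pick out of the holder by its shaft, laid it on the mat and let go, then took it again by the handle. With its tip I slid red and yellow ON and blue and white OFF, and laid it back on the mat.

**Last checks:**
- **Switches:** I felt every cap reach its hard stop, at about 5–8 N. The top view put the ON caps at about +9.7 mm and the OFF caps at about −8.2 mm along the hub, which matches the full 18 mm travel.
- **Pick:** it lies upright and released on the mat, with tip and tail inside the outline.
- **Surroundings:** the phone, mouse and spray bottle look unmoved in the pictures, though I didn't measure them again. The gripper is open and clear, with no contact force beyond sensor noise.

**One disagreement:** the stops came about 2 mm farther along the hub than my first camera estimate. That is within the calibration's accuracy, so I went by the felt stops. No check failed.

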